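Pack the cowries away in the display case

TASK

Close up the reading table: swing the display case's latch aside and raise its lid until it stands upright, gather every cowrie shell from the table onto the tray while the tray is on its loading board, then slide the loaded tray, without lifting or tipping it, over the step into the case until it is against the end stop. Then shut the lid fully and swing the latch back up so that its hook is over the stud again. Leave the notebook, the stack of tissues and the pen cup where they are.

Things in the scene. Friction and masses are not known exactly. Their poses are not given: they have to be found in the camera images.
- case: display case, fixed: wooden base 216 deep (x) x 232 long (y from -121 to +111), 16 mm thick, under a lid. Origin: underside of the base. On the base a felt channel for the tray runs along y, open at the +y end: two rails 10 mm high with inner faces at x = -93 and +93 mm, and an end stop 10 mm high with its inner face at y = -106 mm
- tray_home (a point): point in the case where the tray's origin is when its -y end touches the stop: x = 0, y = -9, z = 16 mm of the case, on top of the base. With the lid shut, the lid's walls stand round the tray, with 18 mm to spare at the +y end
- lid (a joint): opening angle of the lid, rad: 0 shut, up to 1.6 (upright). A wooden frame 210 x 228 x 72 mm high with a clear top and no bottom, 0.45 kg, hinged along the back (+x) edge of the base. Its stiff hinge holds it at any angle, so it must be pushed down all the way; about 6 N at the handle moves it. It cannot rise while the latch is hooked over its stud
- lid_hinge (a point): point on the lid's hinge axis (which runs along the case's y), at x = 105, y = 0, z = 16 mm of the case
- lid_handle (a point): middle of the lid's brass handle, a round bar 12 mm thick and 56 mm long along y, 34 mm in front of the lid's front (-x) wall; with the lid shut at x = -139, y = 0, z = 70 mm of the case; it goes round the hinge axis with the lid
- latch (a joint): angle of the latch, rad: 0 = upright, hooked over the steel stud on the lid's front wall; grows to 1.0 as it swings sideways and down to the case's -y side, about a pivot along the case's x. Over about 0.3 it is free of the lid; it stays where it is left and needs about 1 N at its knob
- latch_knob (a point): middle of the latch's black knob, a cylinder 16 mm across and 26 mm long along the case's x, 24 mm in front of the lid's front wall. Its pivot is at y = -72, z = 24 mm of the case and the knob 63 mm from it: at latch = 0 it is at x = -129, y = -82, z = 86 mm, at 1.0 about y = -130, z = 49 mm of the case
- board: loading board, fixed: pale wood 200 (x) x 240 (y) x 22 mm, beside the +y end of the case with a gap of 4 to 12 mm to its base and much the same yaw. Its top is 6 mm higher than the case's base. Origin: middle of its underside
- tray: dark wooden tray with a red lining, 172 (x) x 194 (y) mm, 0.35 kg, at the start on the board. Origin: middle of its underside. Floor 6 mm thick, rim 16 mm high, side walls 5 and end walls 10 mm thick; inside 162 (x) x 174 (y) mm. In the middle of each end wall (y = -92 and +92 mm) an upright handle, 70 mm wide (x), 10 mm thick (y), up to z = 44 mm
- tray_handle (a point): a point in the tray's +y handle, at x = 0, y = 92, z = 34 mm of the tray: a place to grip it from above across its 10 mm; shells need to lie some 25 mm clear of it inside
- shell1: a mottled cream-and-brown cowrie shell, egg-shaped, 66 long (its x axis) x 44 wide (y) x 46 high (z), about 70 g, lying on its two flat lips. Origin at its centre, 23 mm above what it lies on. At the start it lies on the table; None if this start has fewer shells
- shell2: a mottled cream-and-brown cowrie shell, egg-shaped, 66 long (its x axis) x 44 wide (y) x 46 high (z), about 70 g, lying on its two flat lips. Origin at its centre, 23 mm above what it lies on. At the start it lies on the table; None if this start has fewer shells
- shell3: a mottled cream-and-brown cowrie shell, egg-shaped, 66 long (its x axis) x 44 wide (y) x 46 high (z), about 70 g, lying on its two flat lips. Origin at its centre, 23 mm above what it lies on. At the start it lies on the table; None if this start has fewer shells
- shell4: a mottled cream-and-brown cowrie shell, egg-shaped, 66 long (its x axis) x 44 wide (y) x 46 high (z), about 70 g, lying on its two flat lips. Origin at its centre, 23 mm above what it lies on. At the start it lies on the table; None if this start has fewer shells
- notebook: bystander: open notebook, 150 x 210 x 10 mm. Origin: middle of its underside
- tissues: bystander: stack of white paper tissues, 120 x 120 x 24 mm. Origin: middle of its underside
- pencup: bystander: blue cup 72 mm wide and 90 mm high with pens standing in it up to 150 mm. Origin: middle of its underside
Not all that is in view belongs to the job. What is shaped like the shell2 but pink is not meant.

How it is judged:
By the outcome, as a careful person would: the job done as asked, in the order asked, and still so for the second after the job is handed in, with the robot touching nothing.
Of shell1, shell2, shell3, shell4 only 2 to 4 are there at a start; the rules pass over those that are not, and their reading is None.
At some moment in a run one of shell1, shell2, shell3, shell4 may be knocked a few centimetres aside while the robot is not near it.
Once in a run the grip may slacken for a moment while it holds something.
It also fails if it takes over 210 s, if anything falls off the work surface, if the arm or the gripper's body presses on something with over 40 N, if the wrist force passes 120 N, or if a joint passes its speed limit or range.

ROBOT

A 6-joint arm with a two-finger parallel gripper is mounted at the origin on the work surface. World frame = base frame: x ahead of the robot, y to its left, z up, the work surface at z = 0. Lengths are in mm, angles in rad, forces in N, time in s.
With the tool pointing down it reaches from about 250 to 775 mm from the base axis. Payload 4 kg.
Tool frame: the origin (TCP) lies at the very end of the fingers, on their centre line; the grasp point (between the pads) lies 19 mm behind it; z points along the fingers, y is the line along which they close (so a half turn about z gives the same grasp; the last joint's range is limited). The gripper opens to 94 mm and grips with 3 to 60 N. Pads are 16 mm wide; open, the fingers measure 119 mm over their backs; the gripper's body (75 mm by 177 mm) begins 78 mm behind the grasp point.
Start: joints at [1.04, 0.087, 1.371, -0, 1.684, -0.103], TCP at [228.19, 500.449, 205.506] pointing down, gripper open.
Joint ranges: [-3.1, 3.1], [-0.76, 2.03], [0.27, 2.55], [-1.08, 4.22], [0.17, 2.65], [-2.57, 2.57]. Speed limits (rad/s): [2.79, 2.79, 3.14, 3.14, 3.14, 3.14].

INTERFACE

Orientations are given as a unit quaternion [w, x, y, z].
In Python, from cell import status, vision, ctrl, finder gives the robot as it stands.
- The arm moves only by the tool jog_arm, never from a script. Its argument "commands" is a list that holds one entry, the list of rows, each a list of 6 numbers: the shift along the tool's x, y, z in m, then the turn, a rotation vector about the tool's x, y, z in rad. In form: [[[tx, ty, tz, rx, ry, rz], ...]]. A call has 1 to 8 rows; each row shifts and turns the commanded pose from where the row before left it, along the tool's axes as they then stand; what a row does not reach is not made up. A row lasts 1/12 s, in which the tool goes at most 41.7 mm and 7.16 degrees, less where a joint would pass 70% of its speed; a pose out of reach is approached as far as the arm can. A call is refused whole if a number of a shift passes 0.0417 or a number of a turn 0.125, either way. A call with a gripper value outside its range is refused whole. "fingers" is the opening, from 0 (shut) to 1 (fully open), set as the call begins (left out, the last holds). The fingers move at their own pace and stop on an object; "grip_force" is the grip in N (left out, the last holds). Time passes only in rows, so rows that do not move let the fingers close. It gives the time, the measured TCP pose, the force, the opening and the grip force at its end, in the units of the state.
- status.sense(): the state, without advancing time (a new reading comes with each control period).
- vision.capture(name): name is "scene" or "top" or "wrist"; returns a dict with "color" (420x560x3 uint8, blue, green, red), "fov_y" (degrees; the focal length in pixels is half the picture's height over the tangent of half this angle, whatever the lens; pixels are square), "cx", "cy" (the principal point, pixels), "k1" (the pictures are not rectified: a ray, as slopes to the right and down, at radius r is drawn at 1 + k1 r^2 times it, then the intrinsics apply), "extrinsics" (4x4, takes a point from world to camera coordinates). Camera axes: x right, y down, z forward; pixel columns grow to the right and rows downward; lengths in mm; the calibration is good to about 2 mm. A picture is of the moment at which its call begins. There is no depth.
- ctrl.job_done(): hands the job in; it is judged then, once.
Trained networks look in a picture, given as the dict that the camera call returned (one of the last four; its "shot" number tells which), for a name from the list of things; names that differ only in an ending like _2 or _b are one class to them, and where a whole thing is asked for, a point or a joint stands for the part that bears it (a point fixed in the world has none). Each returns a list of dicts, best first, with "score" (0 to 1); they miss things now and then, are a little off and sometimes report something else, mostly with a low value. They report only what shows in the picture. A call takes as long as a camera call. They do not tell look-alikes from the thing itself.
- finder.find_in(picture, name): "centre" ([column, row] as shares, 0 to 1, of the picture: columns of its width, rows of its height, amid what is visible of it).
- finder.landmark_of(picture, name): "centre" ([column, row] as shares, 0 to 1, of the picture: columns of its width, rows of its height: a listed point, or the origin of a listed thing).
The state is a dict: "time": time; "qpos": joint angles; "qvel": joint speeds; "joint_efforts": joint torques, N m; "eef_pos": TCP position; "tcp_rot": TCP orientation; "wrist_force": force on the tool from outside, world axes, zero at the start; "ft_torque": the same for the moment, N m; "finger_gap": finger opening in mm; "grip_force": force on a finger pad.
Only numpy, scipy, OpenCV 4.12 (cv2) and the standard library are available. Lean on these libraries where they do the work, as an engineer would, in place of code of your own. Each camera call takes 0.05 s, during which the arm holds its last target. There are 200 camera calls.

## Working session

There is one attempt and no reset: what is moved stays moved. The work goes in short steps, Python scripts to look and compute and a tool call to move; the robot and the scene stay as the last step left them, time stands still between calls to the robot, and variables do not carry over. Pictures are saved under pics/ and viewed, at most 14 in all, crops included, and the job is handed in when it is done.

Besides the shell and the picture viewer there is one more tool, called after ">>>" as name(argument=value, ...) on one line, values as JSON. jog_arm: Moves the arm, as the interface text tells. Its arguments: {"type":"object","properties":{"commands":{"type":"array"},"fingers":{"type":"number"},"grip_force":{"type":"number"}},"required":["commands"]}

```bash
ls; mkdir -p pics; cat > h.py <<'E'
import numpy as np, cv2, json
from cell import status, vision, ctrl, finder
from scipy.spatial.transform import Rotation as R
def ray(p,c):
    h,w=p["color"].shape[:2]; f=h/2/np.tan(np.radians(p["fov_y"])/2)
    u,v=c[0]*w,c[1]*h
    K=np.array([[f,0,p["cx"]],[0,f,p["cy"]],[0,0,1.]])
    xd,yd=(u-p["cx"])/f,(v-p["cy"])/f
    x,y=xd,yd
    for _ in range(20):
        s=1+p["k1"]*(x*x+y*y); x,y=xd/s,yd/s
    E=np.array(p["extrinsics"]); Rm,t=E[:3,:3],E[:3,3]
    return -Rm.T@t, Rm.T@np.array([x,y,1.])
def atz(p,c,z):
    o,d=ray(p,c); return o+d*(z-o[2])/d[2]
def px(p,X):
    h,w=p["color"].shape[:2]; f=h/2/np.tan(np.radians(p["fov_y"])/2)
    E=np.array(p["extrinsics"]); c=E[:3,:3]@np.array(X,float)+E[:3,3]
    x,y=c[0]/c[2],c[1]/c[2]; s=1+p["k1"]*(x*x+y*y)
    return np.array([f*x*s+p["cx"],f*y*s+p["cy"]])
def tri(a,ca,b,cb):
    o1,d1=ray(a,ca);o2,d2=ray(b,cb)
    A=np.stack([d1,-d2],1);s=np.linalg.lstsq(A,o2-o1,rcond=None)[0]
    p,q=o1+d1*s[0],o2+d2*s[1]
    return (p+q)/2,np.linalg.norm(p-q)
E
cat > a.py <<'E'
from h import *
np.set_printoptions(precision=1,suppress=True)
P={}
for n in ["scene","top"]:
    P[n]=vision.capture(n); cv2.imwrite(f"pics/{n}0.png",P[n]["color"])
    print(n,P[n]["fov_y"],P[n]["k1"],P[n]["cx"],P[n]["cy"]); print(np.array(P[n]["extrinsics"]))
H=dict(case=0,tray_home=16,lid_hinge=16,lid_handle=70,latch_knob=86,board=0,tray=22,tray_handle=56,shell1=23,notebook=0,tissues=0,pencup=0)
for k,z in H.items():
    for n in P:
        for d in finder.landmark_of(P[n],k)[:6]:
            c=d["centre"]; print(k,n,round(d["score"],2),np.array(c)*[560,420],atz(P[n],c,z))
s=status.sense();print(s["time"],s["eef_pos"],s["tcp_rot"],s["finger_gap"])
E
python3 a.py
```

```text
pics
scene 53.49736839367392 -0.07724875759290843 275.93516233974344 212.56152953218154
[[   0.7    0.7   -0.  -317.7]
 [   0.4   -0.4   -0.8 -165.9]
 [  -0.6    0.5   -0.6 1499.7]
 [   0.     0.     0.     1. ]]
top 52.63560953413464 -0.12693544992707037 275.06612438293877 207.96564920819822
[[  -0.    -1.    -0.   -29.6]
 [  -1.     0.    -0.1  519.9]
 [   0.1    0.    -1.  1145.6]
 [   0.     0.     0.     1. ]]
case scene 0.87 [262.2 265.5] [ 560.6 -156.5   -0. ]
case top 0.69 [308.5 192.9] [ 562.8 -141.5    0. ]
lid_hinge scene 0.74 [288.3 279.3] [ 654.6 -155.1   16. ]
lid_handle scene 0.92 [227.  217.7] [ 409.8 -144.1   70. ]
lid_handle top 0.82 [314.4 246.6] [ 408.  -146.2   70. ]
lid_handle top 0.49 [346.7 239.1] [ 425.  -233.1   70. ]
lid_handle top 0.31 [395.3 229.2] [ 447.2 -365.9   70. ]
latch_knob scene 0.37 [202.3 231.9] [ 427.1 -238.5   86. ]
latch_knob top 0.62 [344.2 237.3] [ 429.4 -224.1   86. ]
tray scene 0.91 [320.  213.2] [539.9  97.6  22. ]
tray top 0.95 [222.8 200.1] [546.4 100.9  22. ]
tray top 0.23 [134.8 190.3] [582.4 353.3  22. ]
tray_handle scene 0.66 [342
[... 458 characters left out ...]
23. ]
shell1 top 0.78 [393.8 227.4] [ 455.1 -375.2   23. ]
shell1 top 0.78 [429.8 214.6] [ 487.7 -481.3   23. ]
shell1 top 0.68 [444.4 270.2] [ 330.2 -513.7   23. ]
shell1 top 0.67 [399.8 188.4] [ 564.8 -399.3   23. ]
shell1 top 0.57 [133.  191.7] [578.4 358.1  23. ]
notebook scene 0.96 [319.5 161.5] [318.9 354.    0. ]
notebook top 0.69 [139.6 290.6] [298.1 345.8   0. ]
notebook top 0.56 [390.4 283.2] [ 299.3 -363.3    0. ]
tissues scene 0.62 [141.7 250.9] [ 280.9 -352.7    0. ]
tissues top 0.64 [387.4 284. ] [ 297.5 -354.7    0. ]
pencup scene 0.66 [395.5 232.7] [737.5 201.    0. ]
pencup top 0.93 [192.5 134.7] [745.7 190.6   0. ]
1.3 [228.2 500.5 205.5] [0.  0.2 1.  0. ] 94.01375552115132
```

```bash
python3 - <<'E'
import cv2,numpy as np
a=cv2.imread("pics/top0.png");cv2.imwrite("pics/top0b.png",cv2.resize(a[110:320,100:480],(800,442),interpolation=cv2.INTER_CUBIC))
s=cv2.imread("pics/scene0.png");cv2.imwrite("pics/scene0b.png",cv2.resize(s[150:350,60:440],(800,421),interpolation=cv2.INTER_CUBIC))
E
```

```text
(no output)
```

View pics/top0b.png

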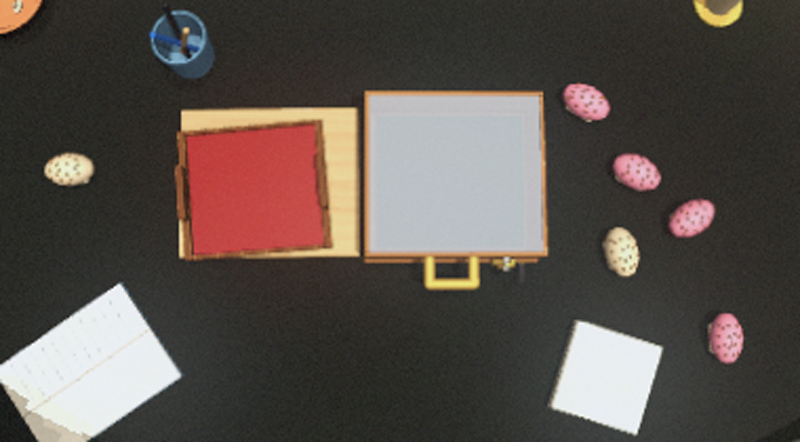

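View pics/scene0b.png

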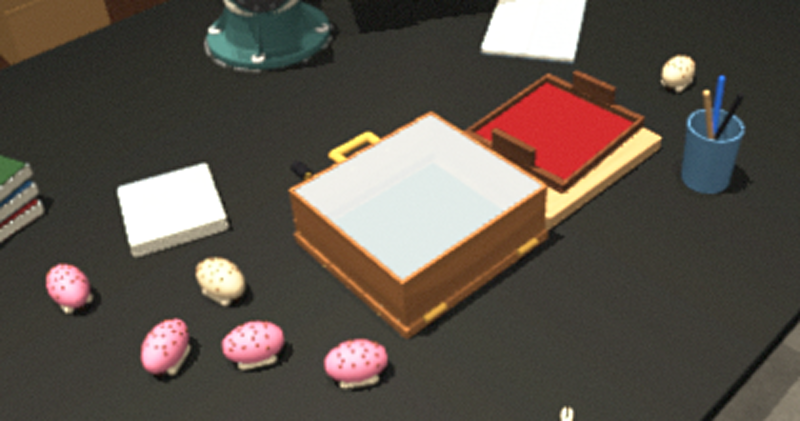

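The top picture shows two cream shells, at crop (69,169) and (621,251). The four pink ones, at crop (586,102), (637,172), (692,218) and (725,338), are decoys. The tray sits slightly yawed on the board, and the lid is shut with its handle at (452,275) and its latch at (507,262). Next I'll measure the case and tray frames and the shell axes.

```bash
cat >> h.py <<'E'
np.set_printoptions(precision=1,suppress=True)
def shells(p,z=23,kz=12):
    """cream blobs: world centre, long-axis angle, area"""
    im=p["color"]; hsv=cv2.cvtColor(im,cv2.COLOR_BGR2HSV); b,g,r=[im[...,i].astype(int) for i in range(3)]
    m=((hsv[...,0]>12)&(hsv[...,0]<32)&(hsv[...,1]>25)&(hsv[...,1]<110)&(hsv[...,2]>150)).astype(np.uint8)
    m=cv2.morphologyEx(m,cv2.MORPH_CLOSE,np.ones((5,5)))
    n,l,st,ce=cv2.connectedComponentsWithStats(m); h,w=m.shape; out=[]
    for i in range(1,n):
        if st[i,4]<80: continue
        ys,xs=np.nonzero(l==i); W=np.array([atz(p,((x+.5)/w,(y+.5)/h),z)[:2] for x,y in zip(xs,ys)][::max(1,len(xs)//400)])
        c=W.mean(0); e,v=np.linalg.eigh(np.cov(W.T)); a=v[:,1]
        out.append((c,np.degrees(np.arctan2(a[1],a[0]))%180,4*np.sqrt(e),st[i,4],ce[i]))
    return out
def pose():
    s=status.sense(); q=np.array(s["tcp_rot"]); Rm=R.from_quat(np.r_[q[1:],q[0]]).as_matrix()
    return s,np.array(s["eef_pos"]),Rm
def go(x,y,z,yaw=None):
    """yaw = world direction (deg) of tool y axis"""
    s,p,Rm=pose(); cur=np.degrees(np.arctan2(Rm[1,1],Rm[0,1])); d=0
    if yaw is not None: d=(yaw-cur+90)%180-90
    q6=s["qpos"][5]
    t=-np.radians(d) # tool z is down
    R2=Rm@R.from_rotvec([0,0,t]).as_matrix(); sh=R2.T@(np.array([x,y,z])-p)
    if yaw is None: R2=Rm
    n=int(np.ceil(np.abs(sh).max()/35))
    print("t",round(s["time"],1),"p",p,"yaw %.1f tilt %.2f q6 %.2f"%(cur,np.degrees(np.arccos(-Rm[2,2])),q6),"F",np.array(s["wrist_force"]),"gap %.1f"%s["finger_gap"])
    print(" turn %.3f in %d rows; shift mm"%(t,int(np.ceil(abs(t)/.12))),sh,"rows",n,"each",np.round(sh/max(n,1)/1000,4))
E
python3 - <<'E'
from h import *
top=vision.capture("top"); 
k=800/380
f=lambda u,v:((u/k+100)/560,(v/k+110)/420)
lid=[atz(top,f(*c),88)[:2] for c in [(365,91),(543,91),(547,256),(365,256)]]
bd=[atz(top,f(*c),22)[:2] for c in [(180,108),(357,108),(357,258),(180,258)]]
tr=[atz(top,f(*c),38)[:2] for c in [(178,132),(322,120),(332,245),(187,258)]]
for n,q in [("lid",lid),("board",bd),("tray",tr)]:
    q=np.array(q); print(n,q.round(0).tolist(),q.mean(0),[np.degrees(np.arctan2(*(q[j]-q[i])[::-1])).round(1) for i,j in [(1,0),(2,3),(3,0),(2,1)]],[np.linalg.norm(q[j]-q[i]).round(0) for i,j in [(1,0),(2,3),(3,0),(2,1)]])
for o in shells(top): print(*o)
im=top["color"];hsv=cv2.cvtColor(im,cv2.COLOR_BGR2HSV)
# red lining
m=(((hsv[...,0]<6)|(hsv[...,0]>174))&(hsv[...,1]>150)&(hsv[...,2]>100)).astype(np.uint8)
cs=max(cv2.findContours(m,0,1)[0],key=cv2.contourArea); r=cv2.boxPoints(cv2.minAreaRect(cs))
q=np.array([atz(top,((x+.5)/560,(y+.5)/420),28)[:2] for x,y in r]);print("lining",q,q.mean(0),np.degrees(np.arctan2(*(q[1]-q[0])[::-1])),np.linalg.norm(q[1]-q[0]),np.linalg.norm(q[2]-q[1]))
s,p,Rm=pose();print(Rm)
E
```

```text
lid [[660.0, -45.0], [654.0, -272.0], [443.0, -266.0], [450.0, -39.0]] [ 551.5 -155.4] [np.float64(88.4), np.float64(88.2), np.float64(-1.6), np.float64(-1.7)] [np.float64(227.0), np.float64(227.0), np.float64(210.0), np.float64(211.0)]
board [[661.0, 206.0], [653.0, -33.0], [452.0, -28.0], [458.0, 207.0]] [556.1  88.1] [np.float64(88.1), np.float64(88.4), np.float64(-0.2), np.float64(-1.6)] [np.float64(240.0), np.float64(235.0), np.float64(203.0), np.float64(202.0)]
tray [[625.0, 206.0], [635.0, 13.0], [469.0, 4.0], [457.0, 194.0]] [546.3 104.4] [np.float64(92.9), np.float64(93.5), np.float64(3.9), np.float64(3.2)] [np.float64(193.0), np.float64(191.0), np.float64(168.0), np.float64(166.0)]
[1040.5  -81.8] 87.39623684978291 [ 334.5 2155.7] 42549 [282.8  39.2]
[583.9  33.7] 46.98958395175375 [180.6 333.4] 1492 [246.3 185.8]
[581.7 358.2] 88.7899490341111 [43.2 67.4] 268 [132.5 190. ]
[ 459.2 -783.1] 164.52506328102422 [ 93.9 186.4] 1350 [528.5 220.7]
[ 448.8 -380.9] 9.00436519036188 [40.3 65.6] 259 [395.4 229.1]
[234.2 387.3] 49.95317948708985 [ 45.8 132.3] 418 [122.3 313.9]
[ 114.7 -775.9] 168.22453298902403 [ 65.9 125.6] 619 [533.4 340. ]
lining [[622.7 199.5]
 [631.7  24.1]
 [470.3  14.4]
 [460.9 186.8]] [546.4 106.2] -87.07517517220015 175.61897216294625 161.64296448009196
[[-0.9  0.4  0. ]
 [ 0.4  0.9  0. ]
 [-0.   0.  -1. ]]
```

```bash
python3 - <<'E'
import cv2
a=cv2.imread("pics/top0.png")
cv2.imwrite("pics/t0c.png",cv2.hconcat([cv2.resize(a[200:255,290:380],(490,300),interpolation=3),cv2.resize(a[205:250,370:415],(300,300),interpolation=3)]))
E
```

```text
(no output)
```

View pics/t0c.png

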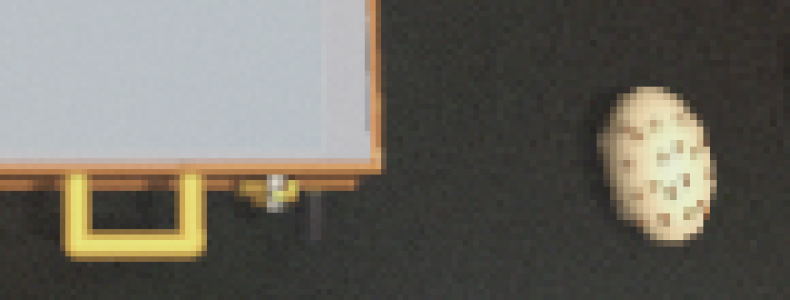

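```bash
python3 - <<'E'
from h import *
go(414,-229,200,88.3)
E
```

```text
t 1.4 p [228.2 500.4 205.5] yaw 65.5 tilt 0.00 q6 -0.10 F [ 1.1 -0.1 -0.1] gap 93.8
 turn -0.398 in 4 rows; shift mm [-207.4 -723.6    5.5] rows 21 each [-0. -0.  0.]
```

>>> jog_arm(commands=[[[0,0,0,0,0,-0.1],[0,0,0,0,0,-0.1],[0,0,0,0,0,-0.1],[0,0,0,0,0,-0.098],[-0.01,-0.035,0,0,0,0],[-0.01,-0.035,0,0,0,0],[-0.01,-0.035,0,0,0,0],[-0.01,-0.035,0,0,0,0]]], fingers=0.43, grip_force=40)

```text
time: 2.02
eef_pos: [264.0, 358.0, 205.3]
tcp_rot: [0.0, 0.014, 1.0, -0.0]
wrist_force: [0.3, 0.2, 0.2]
finger_gap: 44.0
grip_force: 0.0
```

>>> jog_arm(commands=[[[-0.01,-0.035,0,0,0,0],[-0.01,-0.035,0,0,0,0],[-0.01,-0.035,0,0,0,0],[-0.01,-0.035,0,0,0,0],[-0.01,-0.035,0,0,0,0],[-0.01,-0.035,0,0,0,0],[-0.01,-0.035,0,0,0,0],[-0.01,-0.035,0,0,0,0]]])

```text
time: 2.68
eef_pos: [335.6, 75.4, 205.8]
tcp_rot: [0.001, 0.015, 1.0, 0.0]
wrist_force: [0.9, 0.1, -0.1]
finger_gap: 40.5
grip_force: 0.0
```

>>> jog_arm(commands=[[[-0.01,-0.035,0,0,0,0],[-0.01,-0.035,0,0,0,0],[-0.01,-0.035,0,0,0,0],[-0.01,-0.035,0,0,0,0],[-0.01,-0.035,0,0,0,0],[-0.01,-0.035,0,0,0,0],[-0.01,-0.035,0,0,0,0],[0,0,0,0,0,0]]])

```text
time: 3.35
eef_pos: [398.7, -175.1, 204.7]
tcp_rot: [-0.0, 0.018, 1.0, -0.001]
wrist_force: [-0.0, 0.6, -0.4]
finger_gap: 40.3
grip_force: 0.0
```

```bash
python3 - <<'E'
from h import *
w=vision.capture("wrist"); cv2.imwrite("pics/w1.png",w["color"])
for k,z in [("latch_knob",86),("lid_handle",70)]:
    for d in finder.landmark_of(w,k)[:2]: print(k,d["score"],np.array(d["centre"])*[560,420],atz(w,d["centre"],z))
go(414,-229,72,88.3)
print(px(w,[418.6,-228,86]),px(w,[411,-146,70]))
E
```

```text
latch_knob 0.95 [234.8 233.9] [ 418.5 -231.7   86. ]
lid_handle 0.94 [314.4 221.3] [ 412.  -144.6   70. ]
t 3.5 p [ 398.1 -169.7  205.3] yaw 88.2 tilt 0.07 q6 -2.07 F [-0.3 -0.   0.6] gap 40.7
 turn -0.001 in 1 rows; shift mm [-17.8 -58.9 133.2] rows 4 each [-0. -0.  0.]
[238.2 233.9] [313.1 220.5]
```

View pics/w1.png

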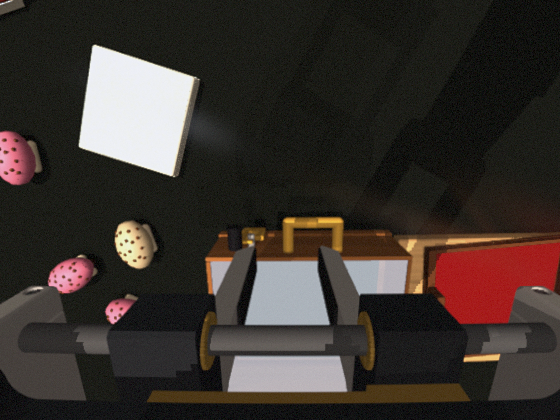

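>>> jog_arm(commands=[[[-0.008,-0.03,0,0,0,0],[-0.008,-0.031,0,0,0,0],[0,0,0.03,0,0,0],[0,0,0.035,0,0,0],[0,0,0.035,0,0,0],[0,0,0.033,0,0,0],[0,0,0,0,0,0],[0,0,0,0,0,0]]])

```text
time: 4.17
eef_pos: [411.5, -229.2, 71.5]
tcp_rot: [-0.002, 0.014, 1.0, 0.001]
wrist_force: [0.9, 0.3, 1.5]
finger_gap: 40.8
grip_force: 0.0
```

>>> jog_arm(commands=[[[0,0,0,0,0,0],[0,0,0,0,0,0],[0,0,0,0,0,0]]], fingers=0.24)

```text
time: 4.42
eef_pos: [414.2, -232.2, 75.5]
tcp_rot: [0.002, 0.015, 1.0, -0.002]
wrist_force: [0.3, 0.2, 0.6]
finger_gap: 24.6
grip_force: 0.0
```

>>> jog_arm(commands=[[[0,-0.009,0.002,0,0,0],[0,-0.009,0.004,0,0,0],[0,-0.008,0.005,0,0,0],[0,-0.007,0.006,0,0,0],[0,-0.006,0.007,0,0,0],[0,-0.006,0.008,0,0,0],[0,-0.002,0.002,0,0,0],[0,0,0,0,0,0]]])

```text
time: 5.08
eef_pos: [410.1, -278.4, 36.8]
tcp_rot: [-0.001, 0.015, 1.0, 0.001]
wrist_force: [-0.1, 0.2, -0.8]
finger_gap: 22.6
grip_force: 0.0
```

>>> jog_arm(commands=[[[0,0,0,0,0,0],[0,0,0,0,0,0],[0,0,0,0,0,0],[0,0,0,0,0,0]]], fingers=0.4)

```text
time: 5.42
eef_pos: [411.4, -278.3, 38.9]
tcp_rot: [0.0, 0.015, 1.0, -0.0]
wrist_force: [0.0, 0.1, 0.0]
finger_gap: 37.7
grip_force: 0.0
```

>>> jog_arm(commands=[[[0,0,-0.035,0,0,0],[0,0,-0.035,0,0,0],[0,0,-0.035,0,0,0],[0,0,-0.035,0,0,0],[0,0,0,0,0,0],[0,0,0,0,0,0]]])

```text
time: 5.92
eef_pos: [412.4, -279.3, 181.8]
tcp_rot: [0.003, 0.015, 1.0, -0.002]
wrist_force: [-0.4, 0.7, -0.8]
finger_gap: 37.6
grip_force: 0.0
```

```bash
python3 - <<'E'
from h import *
w=vision.capture("wrist"); cv2.imwrite("pics/w2.png",w["color"])
for k,z in [("latch_knob",52),("lid_handle",70)]:
    for d in finder.landmark_of(w,k)[:2]: print(k,d["score"],np.array(d["centre"])*[560,420],atz(w,d["centre"],z))
go(411.5,-145.5,160,178.3)
go(411.5,-145.5,160,-1.7)
print(pose()[0]["qpos"])
E
```

```text
latch_knob 0.94 [294.2 218. ] [ 420.5 -271.5   52. ]
lid_handle 0.64 [416.9 212. ] [ 412.5 -145.    70. ]
t 6.1 p [ 410.3 -277.6  176.7] yaw 88.3 tilt 0.17 q6 -2.25 F [0.2 0.2 0.4] gap 38.0
 turn -1.571 in 14 rows; shift mm [-132.     2.7   17. ] rows 4 each [-0.  0.  0.]
t 6.1 p [ 410.3 -277.6  176.7] yaw 88.3 tilt 0.17 q6 -2.25 F [0.2 0.2 0.4] gap 38.0
 turn -1.571 in 14 rows; shift mm [-132.     2.7   17. ] rows 4 each [-0.  0.  0.]
[-0.7 -0.   1.5  0.   1.6 -2.3]
```

>>> jog_arm(commands=[[[0,0,0,0,0,0.12],[0,0,0,0,0,0.12],[0,0,0,0,0,0.12],[0,0,0,0,0,0.12],[0,0,0,0,0,0.12],[0,0,0,0,0,0.12],[0,0,0,0,0,0.12],[0,0,0,0,0,0.12]]], fingers=0.3)

```text
time: 6.73
eef_pos: [410.1, -277.5, 175.9]
tcp_rot: [-0.002, 0.478, 0.879, 0.001]
wrist_force: [0.2, 0.2, 0.5]
finger_gap: 28.0
grip_force: 0.0
```

>>> jog_arm(commands=[[[0,0,0,0,0,0.12],[0,0,0,0,0,0.12],[0,0,0,0,0,0.12],[0,0,0,0,0,0.12],[0,0,0,0,0,0.12],[0,0,0,0,0,0.011],[0,0,0,0,0,0],[0,0,0,0,0,0]]])

```text
time: 7.4
eef_pos: [410.6, -278.0, 177.2]
tcp_rot: [-0.001, 0.717, 0.697, -0.0]
wrist_force: [-0.1, 0.2, 0.5]
finger_gap: 28.3
grip_force: 0.0
```

```bash
python3 - <<'E'
from h import *
go(412,-145.5,53,-1.7)
E
```

```text
t 7.4 p [ 410.6 -278.   177.2] yaw -1.6 tilt 0.13 q6 -0.68 F [-0.1  0.2  0.5] gap 28.3
 turn 0.002 in 1 rows; shift mm [132.3  -2.3 124.4] rows 4 each [ 0. -0.  0.]
```

>>> jog_arm(commands=[[[0.033,-0.001,0,0,0,0],[0.033,-0.001,0,0,0,0],[0.033,0,0,0,0,0],[0.033,0,0,0,0,0],[0,0,0,0,0,0],[0,0,0.035,0,0,0],[0,0,0.03,0,0,0],[0,0,0,0,0,0]]])

```text
time: 8.07
eef_pos: [408.9, -144.5, 107.1]
tcp_rot: [-0.006, 0.717, 0.697, -0.002]
wrist_force: [-1.2, 0.4, -0.6]
finger_gap: 28.0
grip_force: 0.0
```

```bash
python3 - <<'E'
from h import *
w=vision.capture("wrist"); cv2.imwrite("pics/w3.png",w["color"])
for k,z in [("lid_handle",70)]:
    for d in finder.landmark_of(w,k)[:2]: print(k,d["score"],np.array(d["centre"])*[560,420],atz(w,d["centre"],z))
go(412,-145.5,53,-1.7)
E
```

```text
lid_handle 0.65 [294.3 242.8] [ 413.6 -146.5   70. ]
lid_handle 0.34 [430.2 221.1] [ 519.  -131.3   70. ]
t 8.2 p [ 412.2 -146.4  112.7] yaw -1.7 tilt 0.17 q6 -0.44 F [ 0.8 -1.1 -0.2] gap 27.9
 turn 0.000 in 1 rows; shift mm [ 0.8 -0.1 59.7] rows 2 each [ 0. -0.  0.]
```

View pics/w3.png

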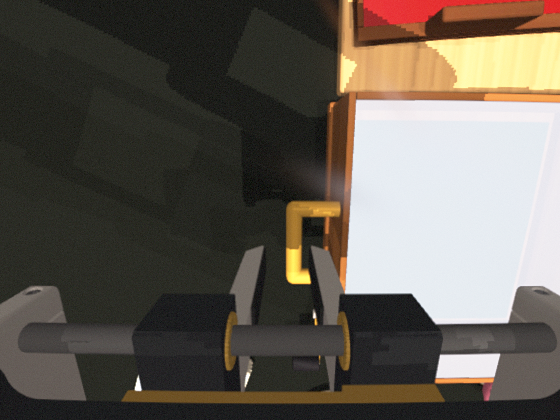

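>>> jog_arm(commands=[[[0,0.001,0.02,0,0,0],[0,0,0.02,0,0,0],[0,0,0.019,0,0,0],[0,0,0,0,0,0],[0,0,0,0,0,0]]])

```text
time: 8.58
eef_pos: [414.7, -147.1, 55.8]
tcp_rot: [0.0, 0.718, 0.696, 0.0]
wrist_force: [-0.1, 0.2, -0.1]
finger_gap: 28.5
grip_force: 0.0
```

>>> jog_arm(commands=[[[0,0,0,0,0,0],[0,0,0,0,0,0],[0,0,0,0,0,0],[0,0,0,0,0,0],[0,0,0,0,0,0]]], fingers=0, grip_force=40)

```text
time: 9.0
eef_pos: [413.8, -147.1, 56.3]
tcp_rot: [0.001, 0.718, 0.696, -0.001]
wrist_force: [-4.6, -0.2, 5.2]
finger_gap: 11.2
grip_force: 40.0
```

```bash
python3 - <<'E'
from h import *
go(412,-145.5,53,-1.7)
v=np.array([-244,54.])
for n in [24]:
  pr=v
  for i in range(1,n+1):
    a=1.57*i/n; c,s=np.cos(a),np.sin(a); q=np.array([c*v[0]+s*v[1],-s*v[0]+c*v[1]])
    print(i,(q-pr),q-v); pr=q
E
```

```text
t 9.0 p [ 413.8 -147.1   56.3] yaw -1.7 tilt 0.11 q6 -0.44 F [-4.6 -0.2  5.2] gap 11.2
 turn -0.000 in 1 rows; shift mm [ 1.6 -1.8  3.3] rows 1 each [ 0. -0.  0.]
1 [ 4.1 15.8] [ 4.1 15.8]
2 [ 5.1 15.5] [ 9.1 31.4]
3 [ 6.1 15.2] [15.2 46.5]
4 [ 7.1 14.7] [22.3 61.3]
5 [ 8.  14.2] [30.3 75.5]
6 [ 8.9 13.7] [39.2 89.2]
7 [ 9.8 13.1] [ 49.  102.3]
8 [10.6 12.4] [ 59.6 114.7]
9 [11.4 11.7] [ 71.1 126.4]
10 [12.2 10.9] [ 83.2 137.3]
11 [12.9 10.1] [ 96.1 147.4]
12 [13.5  9.2] [109.6 156.7]
13 [14.1  8.3] [123.6 165. ]
14 [14.6  7.4] [138.2 172.4]
15 [15.   6.4] [153.2 178.8]
16 [15.4  5.4] [168.6 184.3]
17 [15.7  4.4] [184.4 188.7]
18 [16.   3.4] [200.4 192.1]
19 [16.2  2.3] [216.5 194.4]
20 [16.3  1.3] [232.8 195.7]
21 [16.3  0.2] [249.2 195.9]
22 [16.3 -0.9] [265.5 195. ]
23 [16.2 -1.9] [281.7 193. ]
24 [16.1 -3. ] [297.8 190. ]
```

>>> jog_arm(commands=[[[0,0.004,-0.0158,0,0,0],[0,0.005,-0.0155,0,0,0],[0,0.006,-0.0152,0,0,0],[0,0.007,-0.0147,0,0,0],[0,0.008,-0.0142,0,0,0],[0,0.009,-0.0137,0,0,0],[0,0,0,0,0,0]]])

```text
time: 9.58
eef_pos: [451.9, -148.2, 146.0]
tcp_rot: [-0.001, 0.718, 0.696, -0.002]
wrist_force: [-7.7, -1.2, 5.3]
finger_gap: 10.7
grip_force: 40.0
```

>>> jog_arm(commands=[[[0,0.01,-0.0131,0,0,0],[0,0.0106,-0.0124,0,0,0],[0,0.0114,-0.0117,0,0,0],[0,0.0122,-0.0109,0,0,0],[0,0.0129,-0.0101,0,0,0],[0,0.0135,-0.0092,0,0,0],[0,0.0141,-0.0083,0,0,0],[0,0,0,0,0,0]]])

```text
time: 10.25
eef_pos: [536.9, -150.8, 225.3]
tcp_rot: [0.001, 0.718, 0.696, -0.001]
wrist_force: [-9.7, 0.9, 15.2]
finger_gap: 11.0
grip_force: 40.0
```

```bash
python3 - <<'E'
from h import *
go(413.8+123.6,-147.1-3.7,56+165,-1.7)
E
```

```text
t 10.2 p [ 536.9 -150.8  225.3] yaw -1.7 tilt 0.17 q6 -0.34 F [-9.7  0.9 15.2] gap 11.0
 turn -0.001 in 1 rows; shift mm [0.1 0.5 4.3] rows 1 each [0. 0. 0.]
```

>>> jog_arm(commands=[[[0,0.0146,-0.009,0,0,0],[0,0.015,-0.008,0,0,0],[0,0.0154,-0.006,0,0,0],[0,0.0157,-0.0044,0,0,0],[0,0.016,-0.0034,0,0,0],[0,0.0162,-0.0023,0,0,0],[0,0,0,0,0,0]]])

```text
time: 10.83
eef_pos: [632.7, -154.0, 255.8]
tcp_rot: [0.003, 0.718, 0.696, 0.001]
wrist_force: [0.9, -0.5, 5.2]
finger_gap: 10.4
grip_force: 40.0
```

>>> jog_arm(commands=[[[0,0.0163,-0.0013,0,0,0],[0,0.0163,0,0,0,0],[0,0.0163,0.0008,0,0,0],[0,0.016,0.0018,0,0,0],[0,0.01,0.0018,0,0,0],[0,0,0,0,0,0]]])

```text
time: 11.33
eef_pos: [707.5, -156.3, 251.0]
tcp_rot: [0.003, 0.718, 0.696, 0.001]
wrist_force: [2.2, -1.9, 2.2]
finger_gap: 10.7
grip_force: 40.0
```

```bash
python3 - <<'E'
from h import *
go(413.8+297.8,-147.1-9,56+190,-1.7)
x=pose()[1]; print("angle", np.arctan2(x[2]+17-16, 655-x[0])-np.arctan2(54,244))
E
```

```text
t 11.3 p [ 707.5 -156.3  251. ] yaw -1.7 tilt 0.31 q6 -0.26 F [ 2.2 -1.9  2.2] gap 10.7
 turn -0.001 in 1 rows; shift mm [0.3 4.1 5. ] rows 1 each [0. 0. 0.]
angle 1.5584248623406844
```

>>> jog_arm(commands=[[[0,0.006,0.001,0,0,0],[0,0,0,0,0,0],[0,0,0,0,0,0]]])

```text
time: 11.58
eef_pos: [712.2, -156.4, 250.0]
tcp_rot: [0.002, 0.718, 0.696, 0.001]
wrist_force: [2.0, -3.2, 4.5]
finger_gap: 10.6
grip_force: 40.0
```

>>> jog_arm(commands=[[[0,0,0,0,0,0],[0,0,0,0,0,0],[0,0,0,0,0,0],[0,0,-0.02,0,0,0],[0,0,-0.02,0,0,0],[0,-0.035,0,0,0,0],[0,-0.035,0,0,0,0],[0,-0.035,0,0,0,0]]], fingers=0.4)

```text
time: 12.25
eef_pos: [605.8, -151.6, 286.4]
tcp_rot: [-0.001, 0.717, 0.697, -0.0]
wrist_force: [-0.5, -0.1, 0.6]
finger_gap: 37.8
grip_force: 0.0
```

>>> jog_arm(commands=[[[-0.03,-0.035,0,0,0,0],[-0.03,-0.035,0,0,0,0],[-0.03,-0.035,0,0,0,0],[-0.03,-0.035,0,0,0,0],[-0.03,0,0,0,0,0],[-0.03,0,0,0,0,0],[0,0,0,0,0,0]]], fingers=0.8)

```text
time: 12.83
eef_pos: [473.1, -320.5, 286.5]
tcp_rot: [-0.001, 0.719, 0.694, -0.001]
wrist_force: [0.3, 0.7, -0.1]
finger_gap: 74.8
grip_force: 0.0
```

```bash
python3 - <<'E'
from h import *
t=vision.capture("scene"); cv2.imwrite("pics/s2.png",cv2.resize(t["color"][60:360,50:450],(800,600)))
t=vision.capture("top")
for o in shells(t):
    if o[3]<400: print(*o)
go(449,-381,120,99)
E
```

```text
[581.7 358.2] 88.7899490341111 [43.2 67.4] 268 [132.5 190. ]
[294.8 239.5] 129.57340235986987 [25.9 82.6] 198 [174.  291.4]
t 12.9 p [ 474.4 -316.8  287.1] yaw -1.8 tilt 0.16 q6 -0.66 F [0.  0.2 1.1] gap 75.0
 turn 1.382 in 12 rows; shift mm [-35.   59.9 167. ] rows 5 each [-0.  0.  0.]
```

View pics/s2.png

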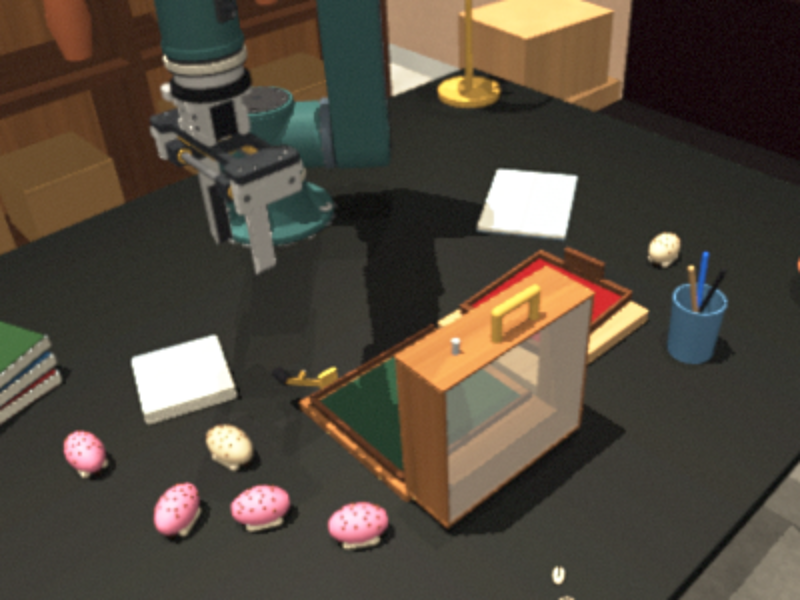

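>>> jog_arm(commands=[[[0,0,0,0,0,0.115],[0,0,0,0,0,0.115],[0,0,0,0,0,0.115],[0,0,0,0,0,0.115],[0,0,0,0,0,0.115],[0,0,0,0,0,0.115],[0,0,0,0,0,0.115],[0,0,0,0,0,0.115]]])

```text
time: 13.6
eef_pos: [475.6, -314.7, 288.3]
tcp_rot: [-0.001, 0.953, 0.304, 0.0]
wrist_force: [0.2, 0.4, 0.2]
finger_gap: 75.1
grip_force: 0.0
```

>>> jog_arm(commands=[[[0,0,0,0,0,0.115],[0,0,0,0,0,0.115],[0,0,0,0,0,0.115],[0,0,0,0,0,0.115],[-0.017,0.03,0.035,0,0,0],[-0.018,0.03,0.035,0,0,0],[0,0,0.035,0,0,0],[0,0,0,0,0,0]]])

```text
time: 14.27
eef_pos: [450.1, -366.9, 183.7]
tcp_rot: [-0.008, 0.997, 0.08, -0.006]
wrist_force: [-0.1, 0.8, -2.6]
finger_gap: 75.2
grip_force: 0.0
```

```bash
python3 - <<'E'
from h import *
go(449,-381,6,99)
w=vision.capture("wrist"); cv2.imwrite("pics/w4.png",w["color"])
for d in finder.landmark_of(w,"shell1")[:4]: print(d["score"],np.array(d["centre"])*[560,420],atz(w,d["centre"],23))
for o in shells(w): print(*o)
E
```

```text
t 14.3 p [ 450.1 -366.9  183.7] yaw -80.8 tilt 1.12 q6 0.63 F [-0.1  0.8 -2.6] gap 75.2
 turn 0.004 in 1 rows; shift mm [ -1.4  16.6 177.5] rows 6 each [-0.  0.  0.]
0.95 [391.3 182.9] [ 493.2 -480.1   23. ]
0.85 [301.    2.5] [ 657.  -344.5   23. ]
0.65 [341.4 114.9] [ 557.3 -407.    23. ]
0.56 [301.8 207.7] [ 446.7 -382.4   23. ]
[526.1 -28.6] 176.9226647964796 [ 12.6 183. ] 1231 [ 3.9 88.5]
[ 447.8 -380.3] 11.748693764862935 [46.  72.3] 1280 [299.6 205.8]
[ 343.7 -366.2] 79.2414492778872 [ 47.3 148. ] 577 [274.8 281.3]
```

View pics/w4.png

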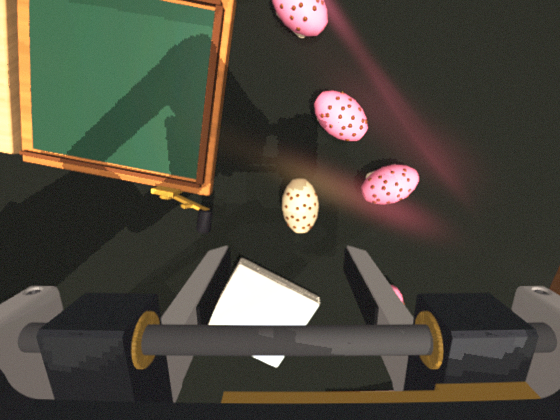

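>>> jog_arm(commands=[[[-0.0015,0,0.035,0,0,0],[0,0,0.035,0,0,0],[0,0,0.035,0,0,0],[0,0,0.035,0,0,0],[0,0,0.02,0,0,0],[0,0,0.015,0,0,0],[0,0,0,0,0,0],[0,0,0,0,0,0]]])

```text
time: 15.03
eef_pos: [454.6, -372.2, 21.9]
tcp_rot: [0.001, 0.997, 0.081, 0.001]
wrist_force: [0.4, -0.1, 0.5]
finger_gap: 74.9
grip_force: 0.0
```

>>> jog_arm(commands=[[[0,0,0,0,0,0],[0,0,0,0,0,0],[0,0,0,0,0,0],[0,0,0,0,0,0],[0,0,0,0,0,0],[0,0,0,0,0,0]]], fingers=0, grip_force=20)

```text
time: 15.53
eef_pos: [452.9, -372.7, 20.3]
tcp_rot: [0.001, 0.997, 0.08, 0.001]
wrist_force: [1.1, -1.0, 2.3]
finger_gap: 42.4
grip_force: 20.0
```

>>> jog_arm(commands=[[[0,0,-0.02,0,0,0],[0,0,-0.03,0,0,0],[0,0,-0.03,0,0,0],[0,0,-0.03,0,0,0],[0,0,-0.03,0,0,0],[0,0,-0.03,0,0,0],[0,0,0,0,0,0],[0,0,0,0,0,0]]])

```text
time: 16.2
eef_pos: [453.0, -372.3, 191.0]
tcp_rot: [0.001, 0.997, 0.08, 0.001]
wrist_force: [0.7, -0.4, -1.2]
finger_gap: 42.5
grip_force: 20.0
```

```bash
python3 - <<'E'
from h import *
from numpy import *
a=radians(3.2) # tray yaw
o=array([546.3,105])
for l in [(38,5),(-38,5)]:
    print(o+array([cos(a)*l[0]-sin(a)*l[1],sin(a)*l[0]+cos(a)*l[1]]))
go(580,108,176,3.2)
go(508,108,176,3.2)
E
```

```text
[584.  112.1]
[508.1 107.9]
t 16.2 p [ 453.  -372.3  191. ] yaw -80.8 tilt 0.21 q6 0.63 F [ 0.7 -0.4 -1.2] gap 42.5
 turn -1.466 in 13 rows; shift mm [472.5 153.6  14.2] rows 14 each [0. 0. 0.]
t 16.2 p [ 453.  -372.3  191. ] yaw -80.8 tilt 0.21 q6 0.63 F [ 0.7 -0.4 -1.2] gap 42.5
 turn -1.466 in 13 rows; shift mm [476.5  81.7  14. ] rows 14 each [0. 0. 0.]
```

>>> jog_arm(commands=[[[0,0,0,0,0,-0.113],[0,0,0,0,0,-0.113],[0,0,0,0,0,-0.113],[0,0,0,0,0,-0.113],[0,0,0,0,0,-0.113],[0,0,0,0,0,-0.113],[0,0,0,0,0,-0.113],[0,0,0,0,0,-0.113]]])

```text
time: 16.87
eef_pos: [451.2, -370.6, 185.4]
tcp_rot: [-0.003, 0.86, 0.51, -0.001]
wrist_force: [-0.8, 0.2, -0.7]
finger_gap: 42.7
grip_force: 20.0
```

>>> jog_arm(commands=[[[0,0,0,0,0,-0.113],[0,0,0,0,0,-0.113],[0,0,0,0,0,-0.113],[0,0,0,0,0,-0.113],[0,0,0,0,0,-0.11],[0.03,0.01,0,0,0,0],[0.03,0.01,0,0,0,0],[0.03,0.01,0,0,0,0]]])

```text
time: 17.53
eef_pos: [475.9, -278.6, 185.3]
tcp_rot: [-0.003, 0.688, 0.726, -0.0]
wrist_force: [0.6, -0.2, -0.4]
finger_gap: 43.2
grip_force: 20.0
```

>>> jog_arm(commands=[[[0.03,0.01,0,0,0,0],[0.03,0.01,0,0,0,0],[0.03,0.01,0,0,0,0],[0.03,0.01,0,0,0,0],[0.03,0.01,0,0,0,0],[0.03,0.01,0,0,0,0],[0.03,0.01,0,0,0,0],[0.03,0.01,0,0,0,0]]])

```text
time: 18.2
eef_pos: [542.2, -34.2, 185.7]
tcp_rot: [-0.003, 0.687, 0.727, -0.002]
wrist_force: [0.7, -0.6, -0.5]
finger_gap: 42.4
grip_force: 20.0
```

>>> jog_arm(commands=[[[0.03,0.01,0,0,0,0],[0.03,0.01,0,0,0,0],[0.03,0.01,0,0,0,0],[0.03,0.01,0,0,0,0],[0,0,0,0,0,0],[0,0,0,0,0,0]]])

```text
time: 18.7
eef_pos: [575.5, 87.3, 185.7]
tcp_rot: [-0.002, 0.686, 0.728, -0.002]
wrist_force: [-0.2, -0.0, -0.0]
finger_gap: 42.4
grip_force: 20.0
```

```bash
python3 - <<'E'
from h import *
go(580,108,48,3.2)
w=vision.capture("wrist"); cv2.imwrite("pics/w5.png",w["color"])
for k,z in [("tray",22),("tray_handle",56)]:
    for d in finder.landmark_of(w,k)[:2]: print(k,d["score"],np.array(d["centre"])*[560,420],atz(w,d["centre"],z))
E
```

```text
t 18.7 p [575.5  87.3 185.7] yaw 3.4 tilt 0.35 q6 -0.01 F [-0.2 -0.  -0. ] gap 42.4
 turn 0.003 in 1 rows; shift mm [ 20.4   6.5 137.6] rows 4 each [0. 0. 0.]
tray 0.87 [262.4 186.9] [543.7 106.9  22. ]
tray_handle 0.83 [257.9 101.1] [538.6 198.4  56. ]
tray_handle 0.68 [264.7 190.9] [549.1 108.5  56. ]
```

View pics/w5.png

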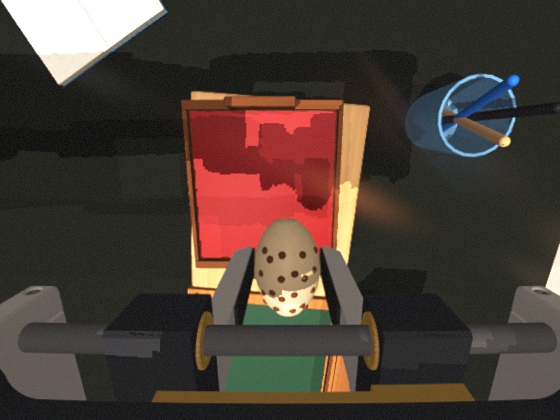

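>>> jog_arm(commands=[[[0.024,0.006,0,0,0,0],[0,0,0.03,0,0,0],[0,0,0.03,0,0,0],[0,0,0.03,0,0,0],[0,0,0.025,0,0,0],[0,0,0.012,0,0,0],[0,0,0.008,0,0,0],[0,0,0,0,0,0]]])

```text
time: 19.52
eef_pos: [580.6, 109.2, 52.5]
tcp_rot: [-0.001, 0.688, 0.726, -0.001]
wrist_force: [-0.5, 0.2, -0.8]
finger_gap: 42.5
grip_force: 20.0
```

>>> jog_arm(commands=[[[0,0,0,0,0,0],[0,0,0,0,0,0],[0,0,0,0,0,0]]])

```text
time: 19.77
eef_pos: [583.1, 110.3, 56.4]
tcp_rot: [0.001, 0.687, 0.727, 0.002]
wrist_force: [-0.1, -0.1, -0.6]
finger_gap: 42.8
grip_force: 20.0
```

>>> jog_arm(commands=[[[0,0,0.002,0,0,0],[0,0,0.001,0,0,0],[0,0,0,0,0,0]]])

```text
time: 20.02
eef_pos: [581.6, 110.3, 51.3]
tcp_rot: [0.0, 0.687, 0.727, 0.0]
wrist_force: [-0.0, 0.3, -0.0]
finger_gap: 42.4
grip_force: 20.0
```

>>> jog_arm(commands=[[[0,0,0.002,0,0,0],[0,0,0,0,0,0],[0,0,0,0,0,0]]])

```text
time: 20.27
eef_pos: [581.4, 110.3, 48.9]
tcp_rot: [-0.0, 0.687, 0.727, -0.0]
wrist_force: [0.3, -0.9, -1.5]
finger_gap: 43.0
grip_force: 20.0
```

>>> jog_arm(commands=[[[0,0,0.002,0,0,0],[0,0,0,0,0,0],[0,0,0,0,0,0]]])

```text
time: 20.52
eef_pos: [581.8, 110.3, 48.3]
tcp_rot: [0.0, 0.687, 0.727, 0.0]
wrist_force: [-2.3, -1.7, 4.1]
finger_gap: 42.3
grip_force: 20.0
```

Contact. Release, rise, and go to the second shell.

>>> jog_arm(commands=[[[0,0,0,0,0,0],[0,0,0,0,0,0],[0,0,0,0,0,0],[0,0,-0.03,0,0,0],[0,0,-0.035,0,0,0],[0,0,-0.035,0,0,0],[0,0,-0.035,0,0,0],[0,0,0,0,0,0]]], fingers=0.65)

```text
time: 21.18
eef_pos: [585.6, 110.6, 191.2]
tcp_rot: [0.005, 0.687, 0.727, 0.006]
wrist_force: [0.8, 0.1, 0.5]
finger_gap: 61.1
grip_force: 0.0
```

```bash
python3 - <<'E'
from h import *
t=vision.capture("top")
for d in finder.landmark_of(t,"shell1")[:8]: print(d["score"],np.array(d["centre"])*[560,420],atz(t,d["centre"],23))
for o in shells(t):
    if o[3]<400: print(*o)
go(582,357,180,0)
E
```

```text
0.77 [399.9 189.2] [ 562.5 -399.5   23. ]
0.76 [378.  155.4] [ 661.8 -342.7   23. ]
0.69 [427.8 214.6] [ 487.9 -475.5   23. ]
0.67 [133.4 191. ] [580.3 357.   23. ]
0.6 [445.4 268.5] [ 334.7 -516.9   23. ]
[585.9  96. ] 12.309790681410874 [36.3 43.2] 147 [223.8 185.6]
[581.7 363.4] 85.3738070390133 [44.5 55.8] 223 [130.7 190.1]
t 21.3 p [582.8 110.3 184.1] yaw 3.2 tilt 0.26 q6 0.04 F [ 0.3 -0.3 -0.8] gap 61.2
 turn 0.056 in 1 rows; shift mm [246.7  -0.8   4.2] rows 8 each [ 0. -0.  0.]
```

>>> jog_arm(commands=[[[0,0,0,0,0,0.06],[0.035,0,0,0,0,0],[0.035,0,0,0,0,0],[0.035,0,0,0,0,0],[0.035,0,0,0,0,0],[0.035,0,0,0,0,0],[0.035,0,0,0,0,0],[0.035,0,0,0,0,0]]], fingers=0.8)

```text
time: 21.95
eef_pos: [581.3, 356.3, 178.5]
tcp_rot: [-0.001, 0.709, 0.706, -0.002]
wrist_force: [0.5, -0.2, -0.3]
finger_gap: 75.4
grip_force: 0.0
```

>>> jog_arm(commands=[[[0,0,0,0,0,0],[0,0,0,0,0,0],[0,0,0,0,0,0]]])

```text
time: 22.2
eef_pos: [581.8, 354.4, 179.5]
tcp_rot: [-0.0, 0.708, 0.706, -0.002]
wrist_force: [0.4, -0.4, -0.5]
finger_gap: 75.4
grip_force: 0.0
```

```bash
python3 - <<'E'
from h import *
w=vision.capture("wrist"); cv2.imwrite("pics/w6.png",w["color"])
for d in finder.landmark_of(w,"shell1")[:3]: print(d["score"],np.array(d["centre"])*[560,420],atz(w,d["centre"],23))
for o in shells(w): print(*o)
go(581,358,6,0)
E
```

```text
0.87 [287.6 390.7] [580.9  79.4  23. ]
0.66 [289.  201.6] [583.2 359.2  23. ]
[848.5 489. ] 49.984813243221225 [13.8 20.5] 191 [533.   83.9]
[814.7 475.6] 118.11817767347858 [14.1 19.8] 189 [500.9  96.4]
[870.6 460.2] 0.9618801950914246 [12.3 21.5] 167 [547.  112.1]
[818.5 439.5] 173.6424938871476 [12.7 21. ] 166 [498.6 130.7]
[854.8 433.5] 41.76722237759142 [14.1 20.8] 177 [528.6 136.6]
[339.8 308.7] 4.461943241227374 [128.7 183.8] 9330 [ 93.  241.1]
[583.2 356.9] 97.39060469572853 [35.9 68.9] 1302 [288.5 202.9]
[930.6 258.6] 100.44971109837013 [13.8 65.5] 301 [555.6 276.5]
[643.8 197.8] 177.16144251517215 [12.5 31.7] 145 [334.2 319.9]
[645.7 110.9] 91.94247858962399 [23.5 68.2] 480 [332.8 372.5]
[581.1  92. ] 11.311922673871635 [38.1 44.5] 457 [287.2 383.2]
t 22.3 p [582.5 353.6 181. ] yaw -0.3 tilt 0.12 q6 0.47 F [ 0.5 -0.1 -0.5] gap 75.3
 turn -0.006 in 1 rows; shift mm [  4.6  -1.2 175. ] rows 6 each [ 0. -0.  0.]
```

>>> jog_arm(commands=[[[0.004,0,0,0,0,0],[0,0,0.035,0,0,0],[0,0,0.035,0,0,0],[0,0,0.035,0,0,0],[0,0,0.035,0,0,0],[0,0,0.022,0,0,0],[0,0,0.011,0,0,0],[0,0,0,0,0,0]]])

```text
time: 22.97
eef_pos: [580.7, 357.3, 5.5]
tcp_rot: [-0.001, 0.709, 0.705, -0.003]
wrist_force: [-0.4, 0.3, 0.4]
finger_gap: 75.5
grip_force: 0.0
```

>>> jog_arm(commands=[[[0,0,0,0,0,0],[0,0,0,0,0,0],[0,0,0,0,0,0],[0,0,0,0,0,0],[0,0,0,0,0,0],[0,0,0,0,0,0]]], fingers=0, grip_force=20)

```text
time: 23.47
eef_pos: [583.3, 359.7, 10.9]
tcp_rot: [0.0, 0.708, 0.706, 0.001]
wrist_force: [-0.3, -0.4, 3.2]
finger_gap: 42.7
grip_force: 20.0
```

>>> jog_arm(commands=[[[0,0,-0.02,0,0,0],[0,0,-0.03,0,0,0],[0,0,-0.035,0,0,0],[0,0,-0.035,0,0,0],[0,0,-0.035,0,0,0],[0,0,0,0,0,0],[0,0,0,0,0,0]]])

```text
time: 24.05
eef_pos: [584.0, 360.1, 168.1]
tcp_rot: [0.001, 0.708, 0.706, 0.004]
wrist_force: [-0.0, 0.1, -1.8]
finger_gap: 42.9
grip_force: 20.0
```

```bash
python3 - <<'E'
from h import *
go(512,103,165,3.2)
E
```

```text
t 24.1 p [584.  360.1 168.1] yaw -0.2 tilt 0.42 q6 0.47 F [-0.   0.1 -1.8] gap 42.9
 turn -0.060 in 1 rows; shift mm [-252.6  -86.3    1.7] rows 8 each [-0. -0.  0.]
```

>>> jog_arm(commands=[[[0,0,0,0,0,-0.06],[-0.0316,-0.0107,0,0,0,0],[-0.0316,-0.0107,0,0,0,0],[-0.0316,-0.0107,0,0,0,0],[-0.0316,-0.0107,0,0,0,0],[-0.0316,-0.0107,0,0,0,0],[-0.0316,-0.0107,0,0,0,0],[-0.0316,-0.0107,0,0,0,0]]])

```text
time: 24.72
eef_pos: [518.0, 132.6, 161.0]
tcp_rot: [-0.002, 0.687, 0.727, -0.002]
wrist_force: [0.3, -0.8, -0.4]
finger_gap: 43.0
grip_force: 20.0
```

>>> jog_arm(commands=[[[-0.0316,-0.0107,0,0,0,0],[0,0,0,0,0,0],[0,0,0.03,0,0,0],[0,0,0.03,0,0,0],[0,0,0.03,0,0,0],[0,0,0.02,0,0,0],[0,0,0,0,0,0],[0,0,0,0,0,0]]])

```text
time: 25.38
eef_pos: [509.1, 102.2, 51.4]
tcp_rot: [-0.002, 0.687, 0.727, -0.002]
wrist_force: [-0.5, 0.1, -0.3]
finger_gap: 42.4
grip_force: 20.0
```

```bash
python3 - <<'E'
from h import *
go(512,103,36,3.2)
E
```

```text
t 25.4 p [509.1 102.2  51.4] yaw 3.2 tilt 0.35 q6 0.03 F [-0.5  0.1 -0.3] gap 42.4
 turn 0.000 in 1 rows; shift mm [ 0.6  3.  15.4] rows 1 each [0. 0. 0.]
```

>>> jog_arm(commands=[[[0,0.002,0.006,0,0,0],[0,0,0.005,0,0,0],[0,0,0,0,0,0],[0,0,0,0,0,0]]])

```text
time: 25.72
eef_pos: [513.7, 102.3, 43.8]
tcp_rot: [0.0, 0.687, 0.727, 0.0]
wrist_force: [0.4, -0.1, -1.2]
finger_gap: 42.6
grip_force: 20.0
```

>>> jog_arm(commands=[[[0,0,0.003,0,0,0],[0,0,0,0,0,0],[0,0,0,0,0,0]]])

```text
time: 25.97
eef_pos: [513.3, 102.1, 40.3]
tcp_rot: [0.0, 0.687, 0.727, 0.0]
wrist_force: [0.6, -0.3, -1.3]
finger_gap: 42.9
grip_force: 20.0
```

>>> jog_arm(commands=[[[0,0,0.002,0,0,0],[0,0,0,0,0,0],[0,0,0,0,0,0]]])

```text
time: 26.22
eef_pos: [513.7, 102.2, 38.8]
tcp_rot: [0.0, 0.687, 0.727, 0.0]
wrist_force: [-1.1, -0.1, 3.2]
finger_gap: 42.7
grip_force: 20.0
```

>>> jog_arm(commands=[[[0,0,0,0,0,0],[0,0,0,0,0,0],[0,0,0,0,0,0],[0,0,-0.03,0,0,0],[0,0,-0.035,0,0,0],[0,0,-0.035,0,0,0],[0,0,-0.035,0,0,0],[0,0,0,0,0,0]]], fingers=0.58)

```text
time: 26.88
eef_pos: [517.3, 102.6, 181.8]
tcp_rot: [0.005, 0.687, 0.727, 0.006]
wrist_force: [0.0, 1.0, 1.4]
finger_gap: 54.3
grip_force: 0.0
```

>>> jog_arm(commands=[[[-0.03,0.02,0,0,0,0],[-0.03,0,0,0,0,0],[-0.03,0,0,0,0,0],[-0.03,0,0,0,0,0],[0,0,0,0,0,0.0],[0,0,0,0,0,0],[0,0,0,0,0,0]]])

```text
time: 27.47
eef_pos: [539.7, -16.1, 172.6]
tcp_rot: [-0.001, 0.687, 0.727, 0.0]
wrist_force: [0.4, 0.2, 0.4]
finger_gap: 54.5
grip_force: 0.0
```

```bash
python3 - <<'E'
from h import *
w=vision.capture("wrist"); cv2.imwrite("pics/w7.png",w["color"])
for k,z in [("tray",22),("tray_handle",56),("case",0),("tray_home",16)]:
    for d in finder.landmark_of(w,k)[:2]: print(k,d["score"],np.array(d["centre"])*[560,420],atz(w,d["centre"],z))
go(540,198,150,93.2)
import json
t=vision.capture("top")
for k,z in [("tray",22),("tray_handle",56),("case",0),("tray_home",16)]:
    for d in finder.landmark_of(t,k)[:2]: print(k,d["score"],np.array(d["centre"])*[560,420],atz(t,d["centre"],z))
E
```

```text
tray 0.78 [299.7  96.3] [545.7 104.8  22. ]
case 0.64 [293.8 300.8] [ 556.  -151.2    0. ]
tray_home 0.89 [291.7 311.1] [ 553.3 -156.9   16. ]
t 27.7 p [539.9 -15.5 173.1] yaw 3.3 tilt 0.01 q6 -0.19 F [0.  0.3 0. ] gap 54.7
 turn -1.569 in 14 rows; shift mm [-12.  213.1  23.2] rows 7 each [-0.  0.  0.]
tray 0.71 [220.2 199. ] [549.7 108.2  22. ]
tray_handle 0.81 [188.4 199.8] [545.4 191.2  56. ]
case 0.72 [311.5 197.2] [ 550.2 -149.7    0. ]
tray_home 0.67 [315.3 195.2] [ 553.3 -159.1   16. ]
```

View pics/w7.png

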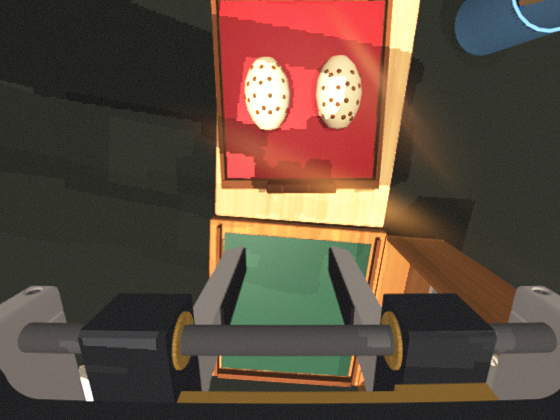

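```bash
python3 - <<'E'
from h import *
w=vision.capture("wrist"); im=w["color"]; hsv=cv2.cvtColor(im,cv2.COLOR_BGR2HSV)
g=(hsv[...,0]>60)&(hsv[...,0]<95)&(hsv[...,1]>80)
P=lambda u,v,z:atz(w,((u+.5)/560,(v+.5)/420),z)[:2]
for r in (236,242,248):
    x=np.nonzero(g[r])[0]; print(r,x.min(),x.max(),P(x.min(),r,16),P(x.max(),r,16),P(x.min(),r,26))
x=np.nonzero(g[372])[0]; print(x.min(),x.max(),P(x.min(),372,16),P(x.max(),372,16))
red=((hsv[...,0]<6)|(hsv[...,0]>172))&(hsv[...,1]>150)&(hsv[...,2]>60)
for r in (60,90,120,150):
    x=np.nonzero(red[r])[0]; print("red",r,x.min(),x.max(),P(x.min(),r,28),P(x.max(),r,28))
E
```

```text
236 254 254 [502.2 -56.7] [502.2 -56.7] [503.2 -53.2]
242 315 338 [577.  -60.2] [605.2 -58.6] [575.8 -56.6]
248 309 368 [570.3 -68.5] [643.1 -64.4] [569.2 -64.6]
318 346 [ 598.  -255.2] [ 637.6 -253.2]
red 60 221 379 [464.5 133.5] [624.3 142.9]
red 90 223 376 [466.7 105.1] [624.9 114.4]
red 120 224 375 [467.9  75.4] [627.8  84.8]
red 150 226 373 [470.2  44.4] [629.8  53.6]
```

>>> jog_arm(commands=[[[0,0,0,0,0,-0.112],[0,0,0,0,0,-0.112],[0,0,0,0,0,-0.112],[0,0,0,0,0,-0.112],[0,0,0,0,0,-0.112],[0,0,0,0,0,-0.112],[0,0,0,0,0,-0.112],[0,0,0,0,0,-0.112]]], fingers=0.4)

```text
time: 28.68
eef_pos: [539.9, -16.6, 173.1]
tcp_rot: [0.0, 0.302, 0.953, 0.0]
wrist_force: [0.4, 0.5, 0.2]
finger_gap: 37.7
grip_force: 0.0
```

>>> jog_arm(commands=[[[0,0,0,0,0,-0.112],[0,0,0,0,0,-0.112],[0,0,0,0,0,-0.112],[0,0,0,0,0,-0.112],[0,0,0,0,0,-0.112],[0,0,0,0,0,-0.112],[-0.003,0.03,0,0,0,0],[-0.003,0.03,0,0,0,0]]])

```text
time: 29.35
eef_pos: [542.9, 43.2, 173.2]
tcp_rot: [0.0, -0.025, 1.0, -0.0]
wrist_force: [0.1, -1.5, -0.4]
finger_gap: 37.8
grip_force: 0.0
```

>>> jog_arm(commands=[[[-0.003,0.03,0,0,0,0],[-0.003,0.03,0,0,0,0],[0,0.03,0,0,0,0],[0,0.03,0,0,0,0],[0,0.03,0,0,0,0],[0,0,0,0,0,0],[0,0,0,0,0,0],[0,0,0,0,0,0]]])

```text
time: 30.02
eef_pos: [540.8, 193.3, 173.1]
tcp_rot: [-0.0, -0.027, 1.0, -0.0]
wrist_force: [0.1, 0.5, 0.3]
finger_gap: 37.6
grip_force: 0.0
```

```bash
python3 - <<'E'
from h import *
w=vision.capture("wrist"); cv2.imwrite("pics/w8.png",w["color"])
for k,z in [("tray_handle",56)]:
    for d in finder.landmark_of(w,k)[:3]: print(k,d["score"],np.array(d["centre"])*[560,420],atz(w,d["centre"],z))
go(541,198,90,93.2)
print(px(w,[541,196.7,66]))
E
```

```text
tray_handle 0.7 [291.5 213.3] [539.  198.5  56. ]
tray_handle 0.5 [203.8 243.8] [578.2 105.7  56. ]
tray_handle 0.43 [ 16.5 199. ] [539.  -94.4  56. ]
t 30.1 p [541.  192.6 173.2] yaw 93.0 tilt 0.02 q6 -1.38 F [-0.5 -1.1 -0.1] gap 37.3
 turn -0.004 in 1 rows; shift mm [-0.3  5.4 83.2] rows 3 each [-0.  0.  0.]
[289.7 217.6]
```

View pics/w8.png

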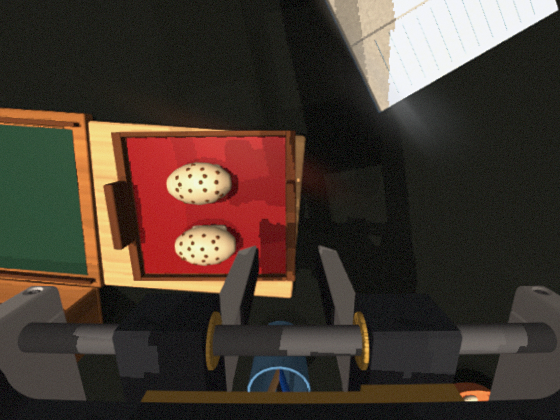

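>>> jog_arm(commands=[[[0,0.0045,0,0,0,0],[0,0,0.035,0,0,0],[0,0,0.035,0,0,0],[0,0,0.035,0,0,0],[0,0,0.018,0,0,0],[0,0,0.01,0,0,0],[0,0,0,0,0,0],[0,0,0,0,0,0]]])

```text
time: 30.78
eef_pos: [541.1, 198.0, 40.8]
tcp_rot: [0.0, -0.026, 1.0, 0.0]
wrist_force: [-0.4, -0.2, 0.2]
finger_gap: 37.8
grip_force: 0.0
```

>>> jog_arm(commands=[[[0,0,0,0,0,0],[0,0,0,0,0,0],[0,0,0,0,0,0],[0,0,0,0,0,0],[0,0,0,0,0,0]]], fingers=0, grip_force=50)

```text
time: 31.2
eef_pos: [541.3, 197.6, 41.4]
tcp_rot: [0.001, -0.027, 1.0, -0.001]
wrist_force: [0.1, -3.5, 2.5]
finger_gap: 9.5
grip_force: 50.0
```

```bash
python3 - <<'E'
from h import *
t=vision.capture("top")
for k,z in [("tray",22)]:
    for d in finder.landmark_of(t,k)[:2]: print(k,d["score"],np.array(d["centre"])*[560,420],atz(t,d["centre"],z))
go(541,198,39,93.2)
s,p,Rm=pose(); print(p)
E
```

```text
tray 0.89 [221.3 199.4] [548.4 105.1  22. ]
t 31.3 p [541.3 197.6  41.4] yaw 93.1 tilt 0.14 q6 -1.37 F [-0.3 -3.1  5. ] gap 9.4
 turn -0.003 in 1 rows; shift mm [0.3 0.4 2.4] rows 1 each [0. 0. 0.]
[541.3 197.6  41.4]
```

>>> jog_arm(commands=[[[-0.003,0,0,0,0,0.014],[-0.003,0,0,0,0,0.014],[-0.003,0,0,0,0,0.014],[-0.003,0,0,0,0,0.014],[-0.003,0,0,0,0,0.014],[-0.003,0,0,0,0,0.014],[0,0,0,0,0,0],[0,0,0,0,0,0]]])

```text
time: 31.97
eef_pos: [556.7, 200.1, 41.4]
tcp_rot: [-0.002, 0.016, 1.0, 0.001]
wrist_force: [-6.9, 1.4, 8.0]
finger_gap: 9.6
grip_force: 50.1
```

```bash
python3 - <<'E'
from h import *
go(560.6,197.6,39,88.3)
im0=vision.capture("top"); im=im0["color"]; hsv=cv2.cvtColor(im,cv2.COLOR_BGR2HSV)
w=vision.capture("wrist")
cv2.imwrite("pics/w9.png",cv2.hconcat([w["color"][:,:400],im[130:270,160:360].repeat(3,0).repeat(2,1)]))
print(shells(w)[:3])
for n,p in (("top",im0),("wrist",w)):
    for d in finder.landmark_of(p,"tray")[:1]: print(n,d["score"],atz(p,d["centre"],22))
E
```

```text
t 32.0 p [556.7 200.1  41.4] yaw 88.2 tilt 0.25 q6 -1.29 F [-6.9  1.4  8. ] gap 9.6
 turn -0.002 in 1 rows; shift mm [-4.  -2.3  2.4] rows 1 each [-0. -0.  0.]
[(array([409. , 277.4]), np.float64(23.7901681672094), array([12.2, 27.9]), np.int32(602), array([406.4,  15.1])), (array([462.3, 107.6]), np.float64(88.07588631421551), array([  6.6, 177.9]), np.int32(1937), array([139.6, 117.1])), (array([525.4,  90.1]), np.float64(96.77416114126879), array([53.1, 82.9]), np.int32(5263), array([128.4, 211.9]))]
top 0.6 [558.1 107.   22. ]
wrist 0.63 [553.3 108.2  22. ]
```

View pics/w9.png

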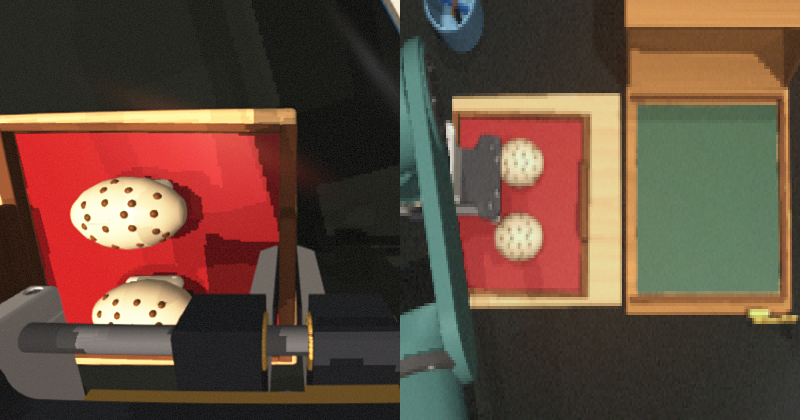

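```bash
python3 - <<'E'
from h import *
t=vision.capture("top"); im=t["color"]; hsv=cv2.cvtColor(im,cv2.COLOR_BGR2HSV)
P=lambda u,v,z:atz(t,((u+.5)/560,(v+.5)/420),z)[:2]
red=((hsv[...,0]<6)|(hsv[...,0]>172))&(hsv[...,1]>150)&(hsv[...,2]>60)
g=(hsv[...,0]>55)&(hsv[...,0]<95)&(hsv[...,1]>60)
for c in (215,225,235,245):
    y=np.nonzero(red[:,c])[0]; y=y[(y>150)&(y<240)]; a,b=P(c,y.min()-.5,28),P(c,y.max()+.5,28); print("red",y.min(),y.max(),a,b,(a+b)/2)
for c in (285,300,315,330,345):
    y=np.nonzero(g[:,c])[0]; y=y[(y>150)&(y<240)]; a,b=P(c,y.min()-.5,16),P(c,y.max()+.5,16); print("felt",y.min(),y.max(),a,b,(a+b)/2)
y=195
x=np.nonzero(g[y])[0]; print("felt y ends",P(x.min()-.5,y,16),P(x.max()+.5,y,16))
E
```

```text
red 169 226 [634.6 119.7] [470.9 121.6] [552.8 120.6]
red 169 226 [633.7  91.4] [470.2  93.8] [551.9  92.6]
red 170 226 [629.9  63.2] [469.4  66. ] [549.6  64.6]
red 170 226 [629.  35.] [468.6  38.3] [548.8  36.7]
felt 171 198 [625.1 -77.5] [545.  -74.9] [585.  -76.2]
felt 167 211 [ 635.4 -120.5] [ 507.  -115.7] [ 571.2 -118.1]
felt 171 216 [ 622.6 -162.6] [ 491.7 -157.2] [ 557.2 -159.9]
felt 165 219 [ 638.8 -206.1] [ 482.  -198.9] [ 560.4 -202.5]
felt 165 213 [ 637.7 -249. ] [ 497.6 -241.9] [ 567.6 -245.5]
felt y ends [570.1 407.9] [ 549.8 -248.8]
```

>>> jog_arm(commands=[[[-0.003,-0.004,-0.001,0,0,0],[0,-0.012,0,0,0,0],[0,-0.016,0,0,0,0],[0,-0.016,0,0,0,0],[0,-0.016,0,0,0,0],[0,-0.006,0,0,0,0],[0,0,0,0,0,0]]], grip_force=40)

```text
time: 32.8
eef_pos: [559.6, 128.0, 41.4]
tcp_rot: [0.0, 0.016, 1.0, 0.0]
wrist_force: [0.1, -0.6, 1.2]
finger_gap: 9.5
grip_force: 40.0
```

```bash
python3 - <<'E'
from h import *
go(560.6-.03*70,127.6,41,88.3)
im0=vision.capture("top"); im=im0["color"]
w=vision.capture("wrist")
cv2.imwrite("pics/w10.png",cv2.resize(im[150:250,190:370],(792,440),interpolation=3))
E
```

```text
t 32.8 p [559.6 128.   41.4] yaw 88.2 tilt 0.04 q6 -1.41 F [ 0.1 -0.6  1.2] gap 9.5
 turn -0.002 in 1 rows; shift mm [ 1.1 -0.5  0.4] rows 1 each [ 0. -0.  0.]
```

View pics/w10.png

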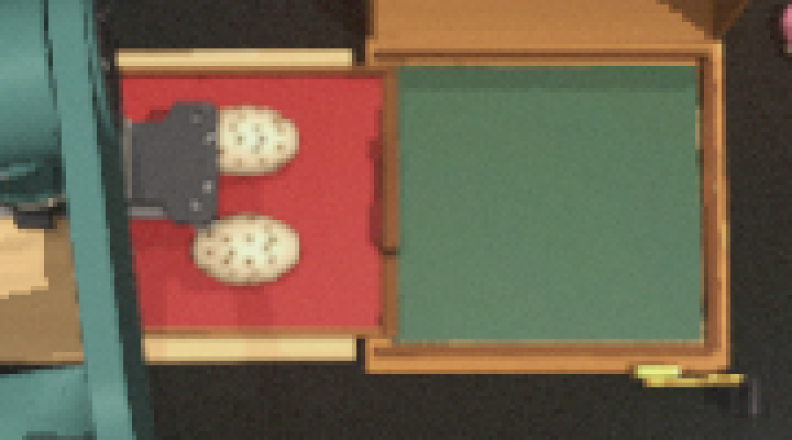

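>>> jog_arm(commands=[[[0,-0.008,0,0,0,0],[0,-0.016,0,0,0,0],[0,-0.016,0,0,0,0],[0,-0.016,0,0,0,0],[0,-0.016,0,0,0,0],[0,-0.008,0,0,0,0],[0,0,0,0,0,0]]])

```text
time: 33.48
eef_pos: [557.3, 48.0, 41.5]
tcp_rot: [0.001, 0.016, 1.0, 0.0]
wrist_force: [1.6, 1.0, 2.0]
finger_gap: 9.7
grip_force: 40.0
```

>>> jog_arm(commands=[[[0,-0.008,0,0,0,0],[0,-0.016,0,0,0,0],[0,-0.016,0,0,0,0],[0,-0.016,0,0,0,0],[0,-0.016,0,0,0,0],[0,-0.016,0,0,0,0],[0,0,0,0,0,0]]])

```text
time: 34.07
eef_pos: [553.1, -41.2, 39.9]
tcp_rot: [-0.001, 0.016, 1.0, -0.001]
wrist_force: [-0.4, 0.3, -6.0]
finger_gap: 9.9
grip_force: 40.0
```

```bash
python3 - <<'E'
from h import *
go(560.6-.03*238,-40,41,88.3)
E
```

```text
t 34.1 p [553.1 -41.2  39.9] yaw 88.1 tilt 0.18 q6 -1.71 F [-0.4  0.3 -6. ] gap 9.9
 turn -0.003 in 1 rows; shift mm [-0.3  1.2 -1.1] rows 1 each [-0.  0. -0.]
```

>>> jog_arm(commands=[[[0,-0.004,0,0,0,0],[0,0,0.002,0,0,0],[0,0,0.002,0,0,0],[0,0,0.001,0,0,0],[0,0,0,0,0,0],[0,0,0,0,0,0]]])

```text
time: 34.57
eef_pos: [553.8, -42.8, 36.0]
tcp_rot: [-0.0, 0.015, 1.0, 0.0]
wrist_force: [-1.8, 1.4, -3.9]
finger_gap: 9.6
grip_force: 40.0
```

>>> jog_arm(commands=[[[0,0,0.001,0,0,0],[0,0,0,0,0,0],[0,0,0,0,0,0]]])

```text
time: 34.82
eef_pos: [554.1, -43.0, 35.4]
tcp_rot: [0.0, 0.015, 1.0, 0.0]
wrist_force: [-2.0, 3.3, -1.9]
finger_gap: 9.6
grip_force: 40.0
```

>>> jog_arm(commands=[[[0,-0.006,0,0,0,0],[0,-0.006,0,0,0,0],[0,0,0,0,0,0],[0,0,0,0,0,0]]])

```text
time: 35.15
eef_pos: [554.3, -57.1, 35.4]
tcp_rot: [0.001, 0.016, 1.0, -0.001]
wrist_force: [0.4, -2.0, -3.3]
finger_gap: 9.9
grip_force: 40.0
```

>>> jog_arm(commands=[[[0,-0.004,0.0005,0,0,0],[0,-0.003,0,0,0,0],[0,0,0,0,0,0],[0,0,0,0,0,0]]])

```text
time: 35.48
eef_pos: [554.1, -62.5, 35.4]
tcp_rot: [0.001, 0.015, 1.0, -0.0]
wrist_force: [-0.1, 3.2, 2.7]
finger_gap: 9.8
grip_force: 40.0
```

>>> jog_arm(commands=[[[0,-0.003,0,0,0,0],[0,0,0,0,0,0],[0,0,0,0,0,0]]])

```text
time: 35.73
eef_pos: [554.0, -64.9, 35.4]
tcp_rot: [0.001, 0.015, 1.0, 0.0]
wrist_force: [0.8, 5.1, 3.7]
finger_gap: 9.7
grip_force: 40.0
```

>>> jog_arm(commands=[[[0,-0.003,0,0,0,0],[0,0,0,0,0,0],[0,0,0,0,0,0]]])

```text
time: 35.98
eef_pos: [553.8, -67.8, 35.4]
tcp_rot: [0.001, 0.015, 1.0, 0.0]
wrist_force: [-0.3, 4.8, 4.2]
finger_gap: 9.6
grip_force: 40.0
```

>>> jog_arm(commands=[[[0,-0.002,0,0,0,0],[0,0,0,0,0,0],[0,0,0,0,0,0]]])

```text
time: 36.23
eef_pos: [553.7, -68.0, 35.4]
tcp_rot: [0.001, 0.015, 1.0, 0.002]
wrist_force: [0.1, 9.1, 3.7]
finger_gap: 9.7
grip_force: 40.0
```

>>> jog_arm(commands=[[[0,-0.002,0,0,0,0],[0,0,0,0,0,0],[0,0,0,0,0,0]]])

```text
time: 36.48
eef_pos: [553.6, -68.1, 35.3]
tcp_rot: [0.001, 0.015, 1.0, 0.004]
wrist_force: [0.7, 14.0, 5.3]
finger_gap: 10.1
grip_force: 40.1
```

>>> jog_arm(commands=[[[0,-0.002,0,0,0,0],[0,0,0,0,0,0],[0,0,0,0,0,0]]])

```text
time: 36.73
eef_pos: [553.6, -68.1, 35.4]
tcp_rot: [0.001, 0.015, 1.0, 0.006]
wrist_force: [0.8, 18.2, 6.0]
finger_gap: 9.7
grip_force: 40.1
```

>>> jog_arm(commands=[[[0,0.004,0,0,0,0],[0,0,0,0,0,0],[0,0,0,0,0,0]]])

```text
time: 36.98
eef_pos: [553.6, -68.1, 35.4]
tcp_rot: [0.0, 0.015, 1.0, 0.002]
wrist_force: [0.1, 8.4, 4.6]
finger_gap: 9.7
grip_force: 40.0
```

>>> jog_arm(commands=[[[0,0,0,0,0,0],[0,0,0,0,0,0],[0,0,0,0,0,0],[0,0,-0.03,0,0,0],[0,0,-0.035,0,0,0],[0,0,-0.035,0,0,0],[0,0,-0.035,0,0,0],[0,0,0,0,0,0]]], fingers=0.35)

```text
time: 37.65
eef_pos: [557.0, -72.4, 178.4]
tcp_rot: [0.007, 0.016, 1.0, -0.002]
wrist_force: [0.3, -1.0, 0.5]
finger_gap: 33.0
grip_force: 0.0
```

>>> jog_arm(commands=[[[0,0,-0.03,0,0,0],[0,0.01,-0.035,0,0,0],[0,0.02,-0.035,0,0,0],[0,0.03,0,0,0,0],[0,0.03,0,0,0,0],[0,0.03,0,0,0,0],[0,0,0,0,0,0],[0,0,0,0,0,0]]])

```text
time: 38.32
eef_pos: [556.7, 49.9, 268.7]
tcp_rot: [-0.001, 0.015, 1.0, -0.001]
wrist_force: [-0.8, -0.5, -0.2]
finger_gap: 33.0
grip_force: 0.0
```

```bash
python3 - <<'E'
from h import *
t=vision.capture("top"); cv2.imwrite("pics/t3.png",cv2.resize(t["color"][110:270,230:430],(750,600),interpolation=3))
for k,z in [("tray",16),("tray_handle",50),("lid_handle",260)]:
    for d in finder.landmark_of(t,k)[:2]: print(k,d["score"],np.array(d["centre"])*[560,420],atz(t,d["centre"],z))
go(712,-156,300,-1.7)
E
```

```text
tray 0.56 [313.9 194. ] [ 556.8 -155.3   16. ]
tray_handle 0.8 [283.  194.2] [553.7 -67.8  50. ]
lid_handle 0.69 [319.9 113.4] [ 707.8 -154.9  260. ]
t 38.5 p [556.9  48.1 269.1] yaw 88.1 tilt 0.06 q6 -1.55 F [-0.3  0.6  0.1] gap 32.7
 turn 1.568 in 14 rows; shift mm [-199.4  161.1  -30.8] rows 6 each [-0.  0. -0.]
```

View pics/t3.png

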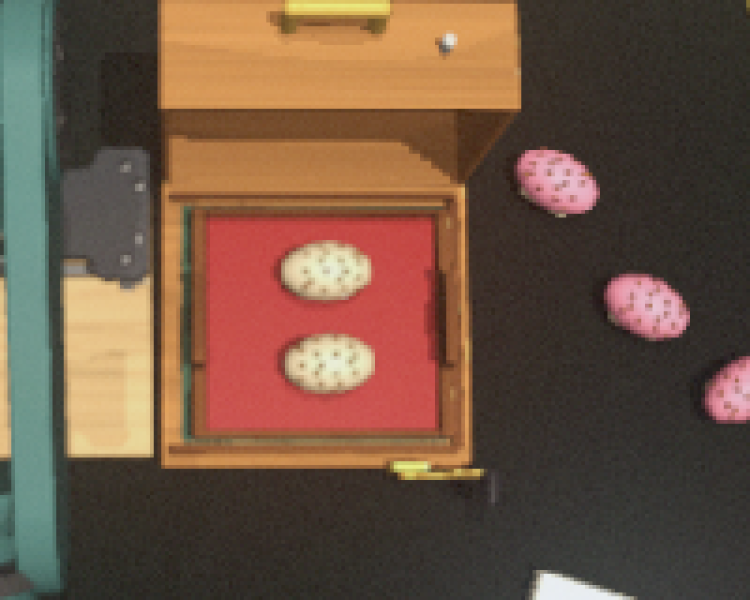

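>>> jog_arm(commands=[[[0,0,-0.03,0,0,0.112],[0,0,0,0,0,0.112],[0,0,0,0,0,0.112],[0,0,0,0,0,0.112],[0,0,0,0,0,0.112],[0,0,0,0,0,0.112],[0,0,0,0,0,0.112],[0,0,0,0,0,0.112]]])

```text
time: 39.18
eef_pos: [557.0, 48.1, 299.5]
tcp_rot: [0.0, 0.45, 0.893, -0.0]
wrist_force: [0.3, 0.4, -1.2]
finger_gap: 32.9
grip_force: 0.0
```

>>> jog_arm(commands=[[[0,0,0,0,0,0.112],[0,0,0,0,0,0.112],[0,0,0,0,0,0.112],[0,0,0,0,0,0.112],[0,0,0,0,0,0.112],[0,0,0,0,0,0.112],[0,0,0,0,0,0],[0,0,0,0,0,0]]])

```text
time: 39.85
eef_pos: [557.0, 48.5, 299.5]
tcp_rot: [0.0, 0.717, 0.698, -0.0]
wrist_force: [0.2, 0.3, -0.1]
finger_gap: 32.9
grip_force: 0.0
```

>>> jog_arm(commands=[[[-0.03,0.02,0,0,0,0],[-0.03,0.02,0,0,0,0],[-0.03,0.02,0,0,0,0],[-0.03,0.02,0,0,0,0],[-0.03,0.02,0,0,0,0],[-0.03,0.02,0,0,0,0],[-0.02,0.02,0,0,0,0],[0,0,0,0,0,0]]])

```text
time: 40.52
eef_pos: [693.0, -160.1, 294.5]
tcp_rot: [-0.002, 0.718, 0.696, -0.002]
wrist_force: [0.6, -0.2, -1.8]
finger_gap: 32.9
grip_force: 0.0
```

```bash
python3 - <<'E'
from h import *
w=vision.capture("wrist")
for d in finder.landmark_of(w,"lid_handle")[:2]: print(d["score"],np.array(d["centre"])*[560,420],atz(w,d["centre"],262))
go(712,-156,300,-1.7)
E
```

```text
0.88 [311.7 235.1] [ 711.3 -154.7  262. ]
t 40.6 p [ 691.3 -155.7  297.3] yaw -1.6 tilt 0.21 q6 -0.27 F [-0.2 -0.8 -0.9] gap 33.2
 turn 0.001 in 1 rows; shift mm [ 0.3 20.7 -2.8] rows 1 each [ 0.  0. -0.]
```

>>> jog_arm(commands=[[[0,0.02,0,0,0,0],[0,0,0,0,0,0],[0,0,0.018,0,0,0],[0,0,0.018,0,0,0],[0,0,0.012,0,0,0],[0,0,0,0,0,0],[0,0,0,0,0,0]]])

```text
time: 41.2
eef_pos: [710.3, -153.7, 252.3]
tcp_rot: [-0.0, 0.716, 0.698, -0.0]
wrist_force: [-0.5, 0.1, 0.7]
finger_gap: 33.1
grip_force: 0.0
```

>>> jog_arm(commands=[[[0,0,0,0,0,0],[0,0,0,0,0,0],[0,0,0,0,0,0],[0,0,0,0,0,0],[0,0,0,0,0,0]]], fingers=0, grip_force=40)

```text
time: 41.62
eef_pos: [712.0, -154.8, 253.3]
tcp_rot: [0.001, 0.717, 0.697, 0.001]
wrist_force: [1.3, 0.3, 3.1]
finger_gap: 10.8
grip_force: 40.0
```

>>> jog_arm(commands=[[[0,-0.0161,-0.003,0,0,0],[0,-0.0162,-0.0019,0,0,0],[0,-0.0163,-0.0009,0,0,0],[0,-0.0163,0.0002,0,0,0],[0,-0.0163,0.0013,0,0,0],[0,-0.0162,0.0023,0,0,0],[0,-0.016,0.0034,0,0,0],[0,0,0,0,0,0]]])

```text
time: 42.28
eef_pos: [596.7, -151.2, 252.8]
tcp_rot: [0.001, 0.717, 0.697, 0.001]
wrist_force: [-3.6, 2.3, 7.1]
finger_gap: 10.8
grip_force: 40.0
```

>>> jog_arm(commands=[[[0,-0.0157,0.0044,0,0,0],[0,-0.0154,0.0054,0,0,0],[0,-0.015,0.0064,0,0,0],[0,-0.0146,0.0074,0,0,0],[0,-0.0141,0.0083,0,0,0],[0,-0.0135,0.0092,0,0,0],[0,-0.0129,0.0101,0,0,0],[0,0,0,0,0,0]]])

```text
time: 42.95
eef_pos: [495.0, -148.2, 197.9]
tcp_rot: [-0.002, 0.717, 0.697, -0.001]
wrist_force: [-2.3, 0.5, -1.6]
finger_gap: 10.3
grip_force: 40.0
```

```bash
python3 - <<'E'
from h import *
s,x,_=pose(); print(x,s["wrist_force"])
go(413.8+83.2,-147.1-2.5,56+137,-1.7)
E
```

```text
[ 495.  -148.2  197.9] [-2.3  0.5 -1.6]
t 43.0 p [ 495.  -148.2  197.9] yaw -1.6 tilt 0.21 q6 -0.37 F [-2.3  0.5 -1.6] gap 10.3
 turn 0.001 in 1 rows; shift mm [-1.3  2.1  4.9] rows 1 each [-0.  0.  0.]
```

>>> jog_arm(commands=[[[0,-0.0122,0.0109,0,0,0],[0,-0.0114,0.0117,0,0,0],[0,-0.0106,0.0124,0,0,0],[0,-0.0098,0.0131,0,0,0],[0,-0.0089,0.0137,0,0,0],[0,-0.008,0.0142,0,0,0],[0,0,0,0,0,0]]])

```text
time: 43.53
eef_pos: [435.3, -146.5, 120.6]
tcp_rot: [-0.002, 0.717, 0.697, -0.0]
wrist_force: [3.9, 1.4, -6.1]
finger_gap: 10.8
grip_force: 40.0
```

>>> jog_arm(commands=[[[0,-0.0071,0.0147,0,0,0],[0,-0.0061,0.0152,0,0,0],[0,-0.0051,0.0155,0,0,0],[0,-0.003,0.013,0,0,0],[0,0,0,0,0,0],[0,0,0,0,0,0]]])

```text
time: 44.03
eef_pos: [414.7, -145.9, 63.9]
tcp_rot: [-0.002, 0.717, 0.697, 0.0]
wrist_force: [3.5, 3.2, -5.2]
finger_gap: 10.9
grip_force: 40.0
```

>>> jog_arm(commands=[[[0,0,0.003,0,0,0],[0,0,0,0,0,0],[0,0,0,0,0,0]]])

```text
time: 44.28
eef_pos: [414.2, -145.9, 61.8]
tcp_rot: [-0.001, 0.717, 0.697, -0.0]
wrist_force: [-1.4, 4.7, -0.3]
finger_gap: 10.9
grip_force: 40.0
```

>>> jog_arm(commands=[[[0,0,0.002,0,0,0],[0,0,0,0,0,0],[0,0,0,0,0,0]]])

```text
time: 44.53
eef_pos: [413.8, -145.9, 59.9]
tcp_rot: [-0.001, 0.717, 0.697, -0.0]
wrist_force: [-1.9, 5.0, 1.8]
finger_gap: 11.0
grip_force: 40.0
```

>>> jog_arm(commands=[[[0,0,0.002,0,0,0],[0,0,0,0,0,0],[0,0,0,0,0,0]]])

```text
time: 44.78
eef_pos: [413.8, -145.9, 59.5]
tcp_rot: [-0.001, 0.717, 0.697, -0.0]
wrist_force: [-6.1, 6.0, 9.4]
finger_gap: 10.8
grip_force: 40.0
```

>>> jog_arm(commands=[[[0,0,0.002,0,0,0],[0,0,0,0,0,0],[0,0,0,0,0,0]]])

```text
time: 45.03
eef_pos: [413.8, -146.0, 59.3]
tcp_rot: [-0.001, 0.717, 0.697, -0.0]
wrist_force: [-9.5, 7.5, 17.6]
finger_gap: 11.1
grip_force: 40.0
```

>>> jog_arm(commands=[[[0,0,0.002,0,0,0],[0,0,0,0,0,0],[0,0,0,0,0,0]]])

```text
time: 45.28
eef_pos: [413.8, -146.0, 59.2]
tcp_rot: [-0.001, 0.717, 0.697, -0.0]
wrist_force: [-12.8, 9.6, 27.4]
finger_gap: 11.0
grip_force: 40.0
```

>>> jog_arm(commands=[[[0,0,0.002,0,0,0],[0,0,0,0,0,0],[0,0,0,0,0,0]]])

```text
time: 45.53
eef_pos: [413.8, -146.1, 58.9]
tcp_rot: [-0.001, 0.717, 0.697, -0.0]
wrist_force: [-17.7, 10.8, 36.1]
finger_gap: 11.0
grip_force: 40.0
```

>>> jog_arm(commands=[[[0,0,-0.006,0,0,0],[0,0,0,0,0,0],[0,0,0,0,0,0]]])

```text
time: 45.78
eef_pos: [413.8, -146.0, 59.3]
tcp_rot: [-0.001, 0.717, 0.697, -0.0]
wrist_force: [-4.9, 6.0, 7.5]
finger_gap: 10.9
grip_force: 40.0
```

>>> jog_arm(commands=[[[0,0,0,0,0,0],[0,0,0,0,0,0],[0,0,0,0,0,0],[0,0,0,0,0,0],[0,0,-0.02,0,0,0],[0,0,-0.035,0,0,0],[0,0,-0.035,0,0,0],[0,0,0,0,0,0]]], fingers=0.3)

```text
time: 46.45
eef_pos: [418.5, -148.9, 155.3]
tcp_rot: [0.007, 0.717, 0.697, 0.002]
wrist_force: [0.9, 0.4, 1.0]
finger_gap: 28.0
grip_force: 0.0
```

>>> jog_arm(commands=[[[-0.025,0,-0.02,0,0,-0.112],[0,0,0,0,0,-0.112],[0,0,0,0,0,-0.112],[0,0,0,0,0,-0.112],[0,0,0,0,0,-0.112],[0,0,0,0,0,-0.112],[0,0,0,0,0,-0.112],[0,0,0,0,0,-0.112]]])

```text
time: 47.12
eef_pos: [413.9, -171.9, 167.2]
tcp_rot: [0.0, 0.342, 0.94, -0.0]
wrist_force: [0.5, 0.7, 0.7]
finger_gap: 28.4
grip_force: 0.0
```

>>> jog_arm(commands=[[[0,0,0,0,0,-0.112],[0,0,0,0,0,-0.112],[0,0,0,0,0,-0.112],[0,0,0,0,0,-0.112],[0,0,0,0,0,-0.112],[0,0,0,0,0,-0.112],[0,0,0,0,0,0],[0,0,0,0,0,0]]], fingers=0.4)

```text
time: 47.78
eef_pos: [413.9, -171.7, 167.3]
tcp_rot: [-0.0, 0.017, 1.0, -0.0]
wrist_force: [-0.4, 0.3, 0.4]
finger_gap: 37.2
grip_force: 0.0
```

```bash
python3 - <<'E'
from h import *
w=vision.capture("wrist"); cv2.imwrite("pics/w11.png",w["color"])
for k,z in [("latch_knob",57),("lid_handle",70)]:
    for d in finder.landmark_of(w,k)[:2]: print(k,d["score"],np.array(d["centre"])*[560,420],atz(w,d["centre"],z))
t=vision.capture("top")
for k,z in [("lid_handle",70)]:
    for d in finder.landmark_of(t,k)[:1]: print(k,d["score"],np.array(d["centre"])*[560,420],atz(t,d["centre"],z))
go(413,-274,110,88.3)
E
```

```text
latch_knob 0.64 [188.9 225.1] [ 419.9 -273.4   57. ]
lid_handle 0.8 [312.8 219.2] [ 414.  -145.7   70. ]
t 48.0 p [ 413.9 -171.6  167.5] yaw 88.2 tilt 0.00 q6 -2.06 F [ 0.1 -0.1 -0.5] gap 38.1
 turn -0.002 in 1 rows; shift mm [  -2.2 -102.4   57.5] rows 3 each [-0. -0.  0.]
```

>>> jog_arm(commands=[[[-0.001,-0.034,0,0,0,0],[0,-0.034,0,0,0,0],[0,-0.034,0,0,0,0],[0,0,0.035,0,0,0],[0,0,0.035,0,0,0],[0,0,0.035,0,0,0],[0,0,0.017,0,0,0],[0,0,0,0,0,0]]])

```text
time: 48.7
eef_pos: [408.5, -270.9, 40.3]
tcp_rot: [-0.004, 0.016, 1.0, 0.003]
wrist_force: [-1.1, 0.6, 0.7]
finger_gap: 37.3
grip_force: 0.0
```

>>> jog_arm(commands=[[[0,0,0,0,0,0],[0,0,0,0,0,0],[0,0,0,0,0,0],[0,0,0,0,0,0]]], fingers=0.24)

```text
time: 49.03
eef_pos: [413.0, -274.4, 47.9]
tcp_rot: [0.002, 0.015, 1.0, -0.001]
wrist_force: [-1.0, 0.7, -0.4]
finger_gap: 22.8
grip_force: 0.0
```

>>> jog_arm(commands=[[[0,0.004,-0.005,0,0,0],[0,0.004,-0.0055,0,0,0],[0,0.005,-0.004,0,0,0],[0,0.005,-0.0037,0,0,0],[0,0.0057,-0.003,0,0,0],[0,0.0057,-0.0026,0,0,0],[0,0,0,0,0,0],[0,0,0,0,0,0]]])

```text
time: 49.7
eef_pos: [413.8, -244.9, 71.6]
tcp_rot: [0.002, 0.015, 1.0, -0.001]
wrist_force: [-0.6, -2.3, 2.4]
finger_gap: 22.7
grip_force: 1.2
```

>>> jog_arm(commands=[[[0,0.006,-0.002,0,0,0],[0,0.006,-0.001,0,0,0],[0,0,0,0,0,0],[0,0,0,0,0,0]]])

```text
time: 50.03
eef_pos: [412.4, -230.4, 71.4]
tcp_rot: [-0.001, 0.015, 1.0, 0.001]
wrist_force: [0.5, -0.3, 0.2]
finger_gap: 22.5
grip_force: 0.0
```

>>> jog_arm(commands=[[[0,0.003,0,0,0,0],[0,0,0,0,0,0],[0,0,0,0,0,0]]])

```text
time: 50.28
eef_pos: [412.8, -228.4, 71.8]
tcp_rot: [-0.0, 0.015, 1.0, 0.001]
wrist_force: [-0.1, -0.1, -0.5]
finger_gap: 22.4
grip_force: 0.0
```

>>> jog_arm(commands=[[[0,0.002,0,0,0,0],[0,0,0,0,0,0],[0,0,0,0,0,0]]])

```text
time: 50.53
eef_pos: [413.0, -226.9, 72.2]
tcp_rot: [-0.0, 0.015, 1.0, 0.0]
wrist_force: [-0.1, -0.4, -1.1]
finger_gap: 22.6
grip_force: 0.1
```

>>> jog_arm(commands=[[[0,0.002,0,0,0,0],[0,0,0,0,0,0],[0,0,0,0,0,0]]])

```text
time: 50.78
eef_pos: [413.1, -226.0, 72.4]
tcp_rot: [-0.0, 0.015, 1.0, -0.001]
wrist_force: [-0.1, -5.0, -1.8]
finger_gap: 22.6
grip_force: 2.2
```

>>> jog_arm(commands=[[[0,0.002,0,0,0,0],[0,0,0,0,0,0],[0,0,0,0,0,0]]])

```text
time: 51.03
eef_pos: [413.1, -225.7, 72.5]
tcp_rot: [0.0, 0.016, 1.0, -0.003]
wrist_force: [-1.0, -8.6, -3.4]
finger_gap: 22.4
grip_force: 4.3
```

>>> jog_arm(commands=[[[0,-0.003,0,0,0,0],[0,0,0,0,0,0],[0,0,0,0,0,0],[0,0,-0.03,0,0,0],[0,0,-0.035,0,0,0],[0,0,-0.035,0,0,0],[0,0,-0.035,0,0,0],[0,0,0,0,0,0]]], fingers=0.38)

```text
time: 51.7
eef_pos: [416.3, -227.4, 215.9]
tcp_rot: [0.006, 0.015, 1.0, -0.004]
wrist_force: [0.5, 0.5, 0.9]
finger_gap: 35.7
grip_force: 0.0
```

>>> jog_arm(commands=[[[0.035,0,0,0,0,0],[0.02,0,-0.03,0,0,0],[0.02,0,0,0,0,0],[0,0,0,0,0,0],[0,0,0,0,0,0]]])

```text
time: 52.12
eef_pos: [338.2, -223.4, 237.5]
tcp_rot: [0.001, 0.016, 1.0, 0.0]
wrist_force: [0.6, 0.2, 0.0]
finger_gap: 35.5
grip_force: 0.0
```

```bash
python3 - <<'E'
from h import *
w=vision.capture("wrist"); s=vision.capture("scene")
cv2.imwrite("pics/f.png",cv2.hconcat([cv2.resize(w["color"][150:350,120:420],(400,267)),cv2.resize(s["color"][150:350,80:380],(400,267))]))
for k,z in [("latch_knob",86),("lid_handle",70)]:
    for n,p in (("w",w),("s",s)):
        for d in finder.landmark_of(p,k)[:1]: print(k,n,d["score"],np.array(d["centre"])*[560,420],atz(p,d["centre"],z))
print(pose()[1],pose()[0]["wrist_force"])
E
```

```text
latch_knob w 0.6 [283.8 273. ] [ 422.4 -229.3   86. ]
latch_knob s 0.53 [203.5 228.1] [ 416.8 -227.1   86. ]
lid_handle w 0.6 [347.5 260.6] [ 415.4 -147.2   70. ]
lid_handle s 0.93 [227.1 217.5] [ 409.3 -143.5   70. ]
[ 338.7 -223.6  236.7] [ 0.9 -0.5  0.1]
```

View pics/f.png

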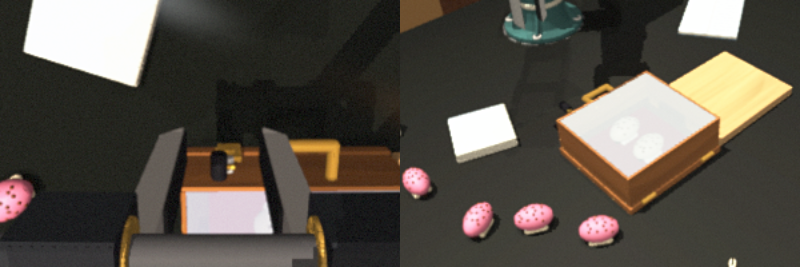

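The last picture shows the lid shut with both shells visible under it at (622,128) and (650,146). The knob is upright next to the stud at (219,163), as at the start. No cream shell is left on the table.

```bash
python3 -c "
from cell import ctrl; print(ctrl.job_done())"
```

```text
the job is handed in; nothing more can be done
None
```

The job is handed in, with no verdict returned: both cream shells are on the tray, the tray is in the case against the end stop, the lid is shut, and the latch is back upright over its stud.

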